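Load tapered sample pots into the case and cover it

ROBOT

A 6-joint arm with a two-finger parallel gripper is mounted at the origin on the work surface. World frame = base frame: x ahead of the robot, y to its left, z up, the work surface at z = 0. Lengths are in mm, angles in rad, forces in N, time in s.
With the tool pointing down it reaches from about 350 to 975 mm from the base axis. Payload 7.1 kg.
Tool frame: the origin (TCP) lies at the very end of the fingers, on their centre line; the grasp point (between the pads) lies 19 mm behind it; z points along the fingers, y is the direction in which the jaws open and shut (so a half turn about z gives the same grasp; the last joint's range is limited). The gripper opens to 88 mm and grips with 3 to 60 N. Pads are 20 mm wide; open, the fingers measure 115 mm over their backs; the gripper's body (75 mm by 178 mm) begins 61 mm behind the grasp point.
Start: joints at [-1.325, 0.423, 1.63, -0, 1.089, -0.019], TCP at [163.591, -603.194, 222.675] pointing down, gripper open.
Joint ranges: [-3, 3], [-0.9, 2.11], [0.09, 2.58], [-1.31, 4.45], [0.11, 2.69], [-2.54, 2.54]. Speed limits (rad/s): [2.39, 2.39, 3.01, 3.14, 3.14, 3.14].

INTERFACE

Orientations are given as a rotation vector (axis times angle).
In Python, from workcell import ctrl, imaging gives the robot as it stands. The module is installed in compiled form; this text tells all that it offers.
- The arm moves only by the shell command python3 -m pendant 'ROWS'. ROWS is JSON, a list of rows, each an object with "turn": the turn, a rotation vector about the world's x, y, z in rad, a list of three; "dp": the shift along the world's x, y, z in m, a list of three; "claw": the finger opening in m, from 0 to 0.0878. A call has 1 to 8 rows; each row is the pose to reach, as a shift and turn from the pose commanded when the call began; what a row does not reach only later rows make up. A row lasts 1/10 s, in which the tool goes at most 50 mm and 8.59 degrees, less where a joint would pass 70% of its speed; a pose out of reach is approached as far as the arm can. A call with a gripper value outside its range is refused whole. The fingers move at their own pace and stop on an object; the grip force is fixed at half the most. Time passes only in rows, so rows that repeat a pose let the fingers close. It gives the time, the measured TCP pose, the force and the opening at its end, in the units of the state.
- ctrl.get_obs(): the state, without advancing time (a new reading comes with each control period).
- imaging.get_image(name): name is "scene" or "top"; returns a dict with "pixels" (480x640x3 uint8, blue, green, red), "fov_y" (degrees; the focal length in pixels is half the picture's height over the tangent of half this angle, whatever the lens; pixels are square), "cx", "cy" (the principal point, pixels), "xyz" and "rotation" of the camera in the world. Camera axes: x right, y up, looking along -z (the intrinsics and any distortion apply to the point x, -y, -z); pixel columns grow to the right and rows downward; lengths in mm; the calibration is good to about 2 mm. A picture is of the moment at which its call begins. There is no depth.
- ctrl.close_job(): hands the job in, once; it reports no verdict.
The state is a dict: "t": time; "qpos": joint angles; "qvel": joint speeds; "joint_torque": joint torques, N m; "ee_pos": TCP position; "orientation": TCP orientation; "ft_force": force on the tool from outside, world axes, zero at the start; "moment": the same for the moment, N m; "width": finger opening in mm.
Only numpy, scipy, OpenCV 4.12 (cv2) and the standard library are available. Lean on these libraries where they do the work, as an engineer would, in place of code of your own. Each camera call takes 0.05 s, during which the arm holds its last target.

TASK

Lift the cover off the wooden case and lay it flat on the black rubber mat. Then set every sample pot that stands on the bench upright and fully home in a tapered seat that is still free, leaving the pots already in the case where they are, and finally put the cover back on so that it lies flush on the case all round. Leave the bottle and the jar alone.

Things in the scene. Friction and masses are not known exactly. Their poses are not given: they have to be found in the camera images.
- case: fixed open wooden case, 216 mm (x) by 204 mm (y), 68 mm high, walls 8 mm, floor top 8 mm up, turned up to 0.16 rad, left or right of the pots. In it six grey tapered seats, 24 mm high, mouth 47 mm inside: two rows 96 mm apart along x, three seats 60 mm apart along y in each. Grip pots across the case's x to clear neighbours. Origin: centre of the underside, z up
- cover: loose wooden cover, 350 g, on the case at the start. Panel 216 x 204 x 6 mm; its underside, 10 mm above the origin, rests on the rim; a skirt below it, tapering inwards, drops inside the walls (3 mm play at the panel, 8 mm at its lower edge). Origin: middle of the skirt's lower edge; x along the 216 mm side and the handle. Home: origin 58 mm above the case's, x along the case's, either way round
- cover_grip (a point): middle of the bow handle (12 mm steel bar) of the cover, 50 mm above the cover's origin; the straight bar runs 90 mm along the cover's x, 34 mm above the panel's top to the bar's centre line
- mat: fixed black rubber mat on the bench, 250 x 235 mm, 3 mm thick, on the other side of the pots from the case. Origin: centre of its underside
- seat0 (a point): seat 0 of the case, on its axis at the height where a pot's underside comes to lie when fully home (14 mm above the case's underside, 18 mm below the seat's mouth); at x -48, y -60 mm in the case's frame
- seat1 (a point): seat 1 of the case, on its axis at the height where a pot's underside comes to lie when fully home (14 mm above the case's underside, 18 mm below the seat's mouth); at x -48, y 0 mm in the case's frame
- seat2 (a point): seat 2 of the case, on its axis at the height where a pot's underside comes to lie when fully home (14 mm above the case's underside, 18 mm below the seat's mouth); at x -48, y 60 mm in the case's frame
- seat3 (a point): seat 3 of the case, on its axis at the height where a pot's underside comes to lie when fully home (14 mm above the case's underside, 18 mm below the seat's mouth); at x 48, y -60 mm in the case's frame
- seat4 (a point): seat 4 of the case, on its axis at the height where a pot's underside comes to lie when fully home (14 mm above the case's underside, 18 mm below the seat's mouth); at x 48, y 0 mm in the case's frame
- seat5 (a point): seat 5 of the case, on its axis at the height where a pot's underside comes to lie when fully home (14 mm above the case's underside, 18 mm below the seat's mouth); at x 48, y 60 mm in the case's frame
- pot0: closed sample pot, white tapered body with black screw cap, 40 mm high: underside 37 mm across, widening evenly to 52 mm at 27 mm height, then a straight 52 mm cap up to 40 mm; 70 g, bottom-heavy. Origin: centre of the underside, z up through the cap. Stands on the bench at the start, to be put into a free seat (three or four of these are there; those not there read None)
- pot1: closed sample pot, white tapered body with black screw cap, 40 mm high: underside 37 mm across, widening evenly to 52 mm at 27 mm height, then a straight 52 mm cap up to 40 mm; 70 g, bottom-heavy. Origin: centre of the underside, z up through the cap. Stands on the bench at the start, to be put into a free seat (three or four of these are there; those not there read None)
- pot2: closed sample pot, white tapered body with black screw cap, 40 mm high: underside 37 mm across, widening evenly to 52 mm at 27 mm height, then a straight 52 mm cap up to 40 mm; 70 g, bottom-heavy. Origin: centre of the underside, z up through the cap. Stands on the bench at the start, to be put into a free seat (three or four of these are there; those not there read None)
- pot3: closed sample pot, white tapered body with black screw cap, 40 mm high: underside 37 mm across, widening evenly to 52 mm at 27 mm height, then a straight 52 mm cap up to 40 mm; 70 g, bottom-heavy. Origin: centre of the underside, z up through the cap. Stands on the bench at the start, to be put into a free seat (three or four of these are there; those not there read None)
- set0: closed sample pot, white tapered body with black screw cap, 40 mm high: underside 37 mm across, widening evenly to 52 mm at 27 mm height, then a straight 52 mm cap up to 40 mm; 70 g, bottom-heavy. Origin: centre of the underside, z up through the cap. Sits in seat 0 of the case from the start, under the cover (one or two of these are there; those not there read None). Leave it
- set2: closed sample pot, white tapered body with black screw cap, 40 mm high: underside 37 mm across, widening evenly to 52 mm at 27 mm height, then a straight 52 mm cap up to 40 mm; 70 g, bottom-heavy. Origin: centre of the underside, z up through the cap. Sits in seat 2 of the case from the start, under the cover (one or two of these are there; those not there read None). Leave it
- set4: closed sample pot, white tapered body with black screw cap, 40 mm high: underside 37 mm across, widening evenly to 52 mm at 27 mm height, then a straight 52 mm cap up to 40 mm; 70 g, bottom-heavy. Origin: centre of the underside, z up through the cap. Sits in seat 4 of the case from the start, under the cover (one or two of these are there; those not there read None). Leave it
- set5: closed sample pot, white tapered body with black screw cap, 40 mm high: underside 37 mm across, widening evenly to 52 mm at 27 mm height, then a straight 52 mm cap up to 40 mm; 70 g, bottom-heavy. Origin: centre of the underside, z up through the cap. Sits in seat 5 of the case from the start, under the cover (one or two of these are there; those not there read None). Leave it
- oil: amber bottle, 64 mm across, 190 mm high, behind the work; leave it. Origin: centre of the underside
- jar: green pigment jar, 72 mm across, 90 mm high, behind the work; leave it. Origin: centre of the underside
Not all that is in view belongs to the job. What is shaped like the pot0 but orange is not meant.

How it is judged:
By the outcome, as a careful person would: the job done as asked, in the order asked, and still so for the second after the job is handed in, with the robot touching nothing.
Of pot0, pot1, pot2, pot3 only 3 to 4 are there at a start; the rules pass over those that are not, and their reading is None.
Of set0, set2, set4, set5 only 1 to 2 are there at a start; the rules pass over those that are not, and their reading is None.
At some moment in a run one of pot0, pot1, pot2, pot3 may be knocked a few centimetres aside while the robot is not near it.
It also fails if it takes over 208 s, if anything falls off the work surface, if the arm or the gripper's body presses on something with over 40 N, if the wrist force passes 120 N, or if a joint passes its speed limit or range.

## Working session

There is one attempt and no reset: what is moved stays moved. The work goes in short steps, Python scripts to look and compute and a shell command to move; the robot and the scene stay as the last step left them, time stands still between calls to the robot, and variables do not carry over. Pictures are saved under pics/ and viewed, and the job is handed in when it is done.

```bash
mkdir -p pics; ls
python3 - <<'E'
from workcell import ctrl, imaging
import cv2
print(ctrl.get_obs())
for n in ("scene","top"):
    d=imaging.get_image(n)
    print(n,{k:v for k,v in d.items() if k!="pixels"})
    cv2.imwrite(f"pics/{n}0.png",d["pixels"])
E
```

```text
pics
{'t': 0.0, 'qpos': array([-1.32500549e+00,  4.23807119e-01,  1.63071834e+00,  1.09542899e-06,
        1.08858569e+00, -1.90326649e-02]), 'qvel': array([-6.08894867e-05,  1.68415300e-03, -1.34592290e-03, -1.65506589e-04,
        3.82636720e-04,  8.49373571e-04]), 'joint_torque': array([ 1.58678458e-04, -5.44622898e+01, -2.73669577e+01,  6.43908698e-02,
        2.28867604e-02, -1.31261354e-04]), 'ee_pos': array([ 163.45370995, -602.65801239,  221.91161751]), 'orientation': array([-3.11259674e+00, -4.14569290e-01,  2.68215050e-04]), 'ft_force': array([0.17508544, 0.3679811 , 0.42035244]), 'moment': array([ 0.01382954, -0.00717306, -0.02742149]), 'width': 87.46167512281632}
scene {'fov_y': 52.31092436815781, 'cx': 322.2693587122639, 'cy': 237.47935128213174, 'xyz': array([1339.78834675, -350.99207041,  787.67817247]), 'rotation': array([0.76217166, 0.48902373, 1.04063872])}
top {'fov_y': 49.532097940366306, 'cx': 315.62874405873976, 'cy': 237.79912355149358, 'xyz': array([ 439.52919   ,   13.78932651, 1227.2068972 ]), 'rotation': array([ 0.10317564, -0.12957976, -1.58776407])}
```

View pics/scene0.png

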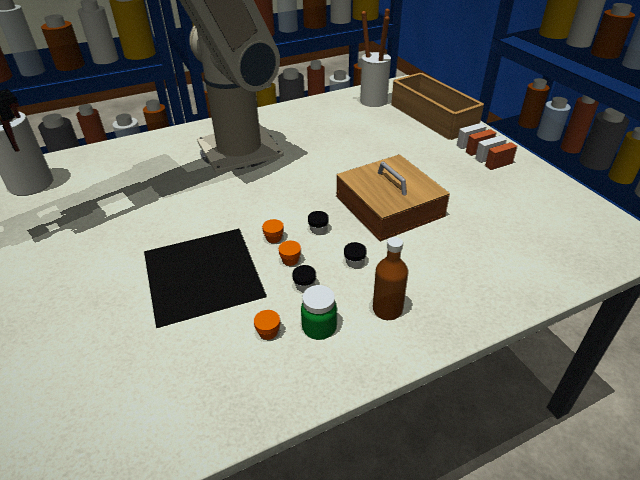

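View pics/top0.png

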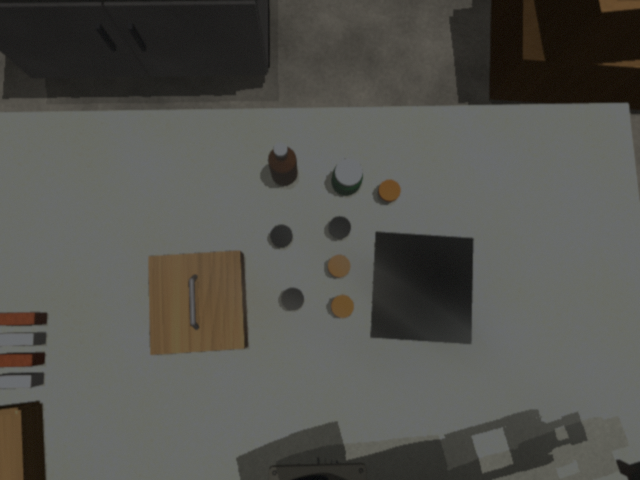

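```bash
cat > h.py <<'E'
import numpy as np, cv2
from workcell import ctrl, imaging
from scipy.spatial.transform import Rotation as R
class Cam:
    def __init__(s,name,save=None):
        d=imaging.get_image(name); s.im=d["pixels"]; s.f=240/np.tan(np.radians(d["fov_y"]/2))
        s.c=np.array([d["cx"],d["cy"]]); s.p=np.array(d["xyz"]); s.R=R.from_rotvec(d["rotation"]).as_matrix()
        if save: cv2.imwrite(f"pics/{save}.png",s.im)
    def ray(s,uv):
        u=(np.atleast_2d(uv)-s.c)/s.f
        r=np.c_[u[:,0],-u[:,1],-np.ones(len(u))]@s.R.T
        return r/np.linalg.norm(r,axis=1)[:,None]
    def plane(s,uv,z):
        r=s.ray(uv); return s.p+r*((z-s.p[2])/r[:,2])[:,None]
    def proj(s,P):
        q=(np.atleast_2d(P)-s.p)@s.R
        return np.c_[q[:,0],-q[:,1]]/(-q[:,2:])*s.f+s.c
def tri(a,ua,b,ub):
    ra=a.ray(ua)[0]; rb=b.ray(ub)[0]
    M=np.c_[ra,-rb]; t=np.linalg.lstsq(M,b.p-a.p,rcond=None)[0]
    A=a.p+ra*t[0]; B=b.p+rb*t[1]; return (A+B)/2, np.linalg.norm(A-B)
def blobs(mask,amin=80,amax=1e9):
    out=[]
    for c in cv2.findContours(mask.astype(np.uint8),cv2.RETR_EXTERNAL,cv2.CHAIN_APPROX_NONE)[0]:
        a=cv2.contourArea(c)
        if amin<a<amax: out.append((a,c))
    return sorted(out,key=lambda x:-x[0])
E
python3 - <<'E'
from h import *
np.set_printoptions(precision=1,suppress=True)
t=Cam("top"); s=Cam("scene")
for n,c in (("top",t),("scene",s)):
    hsv=cv2.cvtColor(c.im,cv2.COLOR_BGR2HSV)
    dark=hsv[...,2]<(75 if n=="top" else 45)
    dark&=hsv[...,1]<140
    for a,k in blobs(dark,80,20000):
        x,y,w,h=cv2.boundingRect(k); 
        if w>60 and a>5000:
            q=cv2.boxPoints(cv2.minAreaRect(k)); ap=cv2.approxPolyDP(k,8,True)[:,0]
            P=c.plane(ap,3); print(n,"mat?",ap.tolist(),P[:,:2].tolist(),np.linalg.norm(P-np.roll(P,1,0),axis=1), P.mean(0))
        else: print(n,a,(x,y,w,h),c.plane([x+w/2-.5,y+h/2-.5],40))
wood=cv2.inRange(cv2.cvtColor(t.im,cv2.COLOR_BGR2HSV),(8,70,70),(28,255,255))>0
m=np.zeros_like(wood); m[240:365,140:255]=1
for a,k in blobs(wood&m,500): 
    ap=cv2.approxPolyDP(cv2.convexHull(k),6,True)[:,0]; P=t.plane(ap,74); print("cover",ap.tolist(),P[:,:2].tolist(),np.linalg.norm(P-np.roll(P,1,0),axis=1))
    rr=cv2.minAreaRect(t.plane(k[:,0],74)[:,:2].astype(np.float32)); print(rr)
E
python3 - <<'E'
import cv2,os
os.chdir('.')
a=cv2.imread('pics/top0.png')[200:380,130:400]; cv2.imwrite('pics/topz.png',cv2.resize(a,None,fx=2.9,fy=2.9,interpolation=2))
a=cv2.imread('pics/scene0.png')[140:350,230:460]; cv2.imwrite('pics/scenez.png',cv2.resize(a,None,fx=2.8,fy=2.8,interpolation=2))
E
```

```text
top mat? [[586, 437], [577, 413], [545, 424], [530, 410], [346, 460], [334, 422], [237, 461], [241, 479], [492, 479], [544, 465], [554, 447]] [[153.19306916560345, -612.2171169333566], [205.98902520561325, -596.6815238209059], [183.72052845577446, -521.0879642174064], [215.1598351845972, -489.30894515389986], [117.40042179534686, -66.00853332743542], [199.73336799712928, -41.29729099340344], [121.43471251858972, 177.4603194250272], [83.20524787911512, 168.5615869192157], [68.76236454596591, -391.5605053249769], [95.45579184671033, -511.1531257174924], [133.42081404439557, -537.2300085456664]] [ 77.6  55.   78.8  44.7 434.4  86.  232.3  39.3 560.3 122.5  46.1] [ 143.4 -311.     3. ]
top mat? [[377, 231], [370, 336], [470, 343], [473, 239]] [[635.2099863000145, -155.65276245678194], [389.0893594956503, -129.85026271056137], [368.0400883993991, -361.61778897674293], [611.525009076646, -384.73184664024933]] [230.3 247.5 232.7 244.6] [ 501. -258.    3.]
top 4967.0 (425, 0, 215, 116) [[1052.5 -547.6   40. ]]
top 997.0 (261, 148, 37, 40) [[784.9  74.6  40. ]]
top 447.0 (325, 216, 26, 25) [[
[... 1596 characters left out ...]
7) [[484.4  43.3  40. ]]
scene 190.0 (372, 444, 28, 25) [[1061.8 -116.    40. ]]
scene 172.0 (458, 422, 37, 31) [[1099.1   28.6   40. ]]
scene 119.5 (204, 75, 37, 14) [[-427.4   80.3   40. ]]
scene 111.0 (242, 460, 27, 19) [[ 991.5 -303.7   40. ]]
scene 89.0 (281, 461, 15, 19) [[1015.  -259.4   40. ]]
scene 86.5 (385, 394, 27, 18) [[993.2 -49.4  40. ]]
cover [[239, 251], [244, 347], [151, 354], [149, 257]] [[584.5453401874179, 163.93586353088781], [374.556795712507, 153.03905382520597], [364.1848873892382, 353.41581815623795], [575.0061213213679, 363.1222228843322]] [199.4 210.3 200.6 211. ]
((474.75518798828125, 258.529541015625), (214.17796325683594, 204.13003540039062), 2.606315851211548)
```

View pics/topz.png

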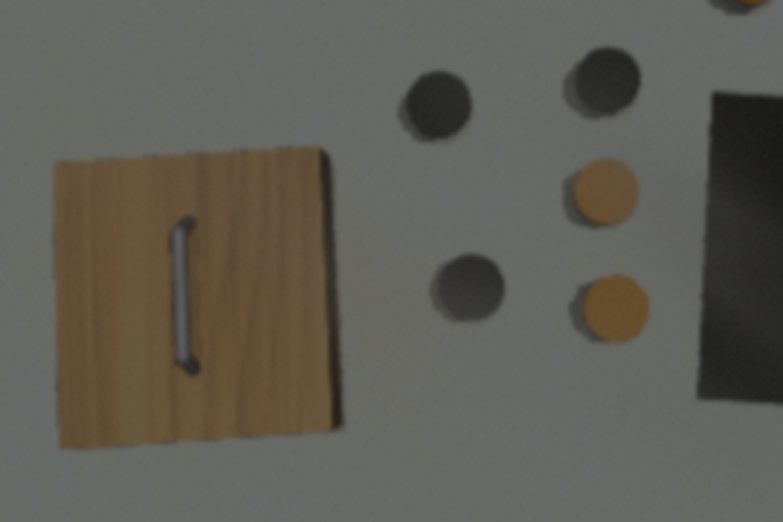

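View pics/scenez.png

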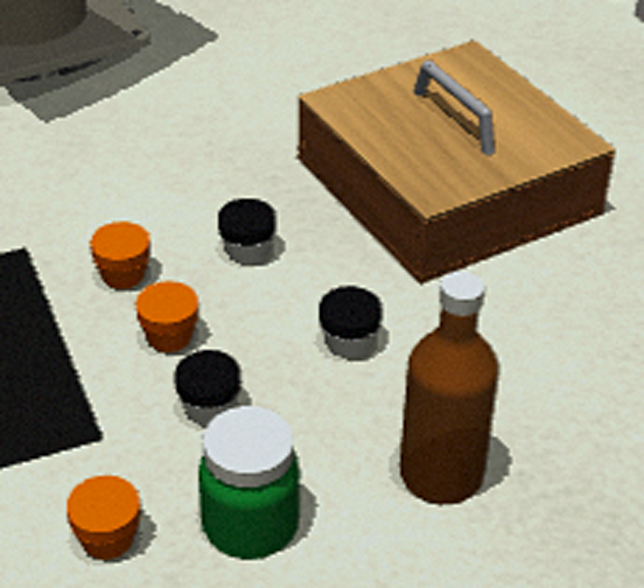

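Run:
```python
from h import *
np.set_printoptions(precision=1,suppress=True)
t=Cam("top"); s=Cam("scene")
# cover top corners scene
hs=cv2.cvtColor(s.im,cv2.COLOR_BGR2HSV)
m=cv2.inRange(hs,(8,60,105),(28,255,255)); mm=np.zeros_like(m); mm[145:230,325:460]=255
for a,k in blobs((m&mm)>0,500)[:1]:
    ap=cv2.approxPolyDP(cv2.convexHull(k),5,True)[:,0]; P=s.plane(ap,74); print(ap.tolist(),P[:,:2].tolist(),P.mean(0),np.linalg.norm(P-np.roll(P,1,0),axis=1))
# handle: grey on wood in top
ht=cv2.cvtColor(t.im,cv2.COLOR_BGR2HSV)
print(t.im[300,185:202].tolist())
g=(ht[...,1]<90)&(ht[...,2]<200); w=np.zeros_like(g); w[268:335,180:205]=1
for a,k in blobs(g&w,20)[:2]: 
    rr=cv2.minAreaRect(k); print(a,rr); print(t.plane(cv2.boxPoints(rr),108)[:,:2].tolist(), t.plane(rr[0],108))
gs=(hs[...,1]<90); w=np.zeros_like(gs); w[155:198,370:415]=1
for a,k in blobs(gs&w,20)[:2]:
    rr=cv2.minAreaRect(k); print("scene",a,cv2.boundingRect(k),s.plane(rr[0],108))
for e in ([382.9,163.6],[404.6,178.6]): print(s.plane(e,110))
print(tri(t,[192.4,277.2],s,[404.6,178.6]),tri(t,[192.8,324.8],s,[382.9,163.6]))
# pots: compare top circle at z=40 
for z in (0,40): print(s.plane([389,318],z))
d=cv2.GaussianBlur(ht[...,2],(3,3),0)
for (u,v) in ((281,236),(340,228),(292,299)):
    p=t.im[v-14:v+15,u-14:u+15].max(2); print(p[14].tolist())
```

```text
[[449, 193], [381, 217], [337, 174], [399, 154]] [[576.7064827210378, 363.8558653553963], [583.628927868417, 162.18504980841647], [374.01541657426037, 153.69464721820322], [362.3297519975447, 354.3578459874135]] [474.2 258.5  74. ] [214.6 201.8 209.8 201. ]
[[55, 83, 102], [57, 83, 102], [53, 80, 100], [51, 73, 91], [54, 65, 75], [70, 72, 75], [83, 84, 86], [88, 88, 90], [76, 77, 79], [61, 65, 71], [51, 68, 82], [47, 69, 87], [48, 70, 88], [49, 71, 90], [51, 75, 95], [52, 77, 97], [53, 78, 97]]
290.5 ((192.9110565185547, 301.5517883300781), (55.04898452758789, 9.198159217834473), 88.85424041748047)
[[532.4287733667474, 269.1400699247023], [532.4284851769721, 249.48871734579618], [415.96074520679593, 245.75019127351973], [415.99774870789247, 265.1024546978598]] [[473.8 257.4 108. ]]
scene 181.0 (378, 161, 29, 34) [[498.2 246.6 108. ]]
scene 92.0 (370, 155, 27, 9) [[411.2 269.8 108. ]]
[[433.  256.1 110. ]]
[[516.4 267.7 110. ]]
(array([525.7, 258.6, 117.9]), np.float64(3.5934104478432753)) (array([425.6, 259.1, 104.7]), np.float64(3.2333561675261504))
[[802.9  54.8   0. ]]
[[830.2  34.2  40. ]]
[89, 74, 65, 50, 39, 39, 39, 39, 39, 41, 41, 40, 41, 40, 41, 42, 42, 42, 41, 42, 44, 43, 43, 45, 50, 69, 95, 104, 105]
[68, 66, 57, 46, 43, 44, 43, 43, 44, 43, 44, 42, 43, 43, 43, 42, 42, 40, 41, 41, 42, 40, 41, 41, 61, 93, 104, 104, 105]
[84, 75, 72, 62, 55, 54, 54, 54, 53, 54, 52, 53, 52, 53, 52, 51, 51, 52, 50, 51, 50, 50, 50, 49, 51, 63, 88, 103, 105]
```

```bash
python3 -m pendant '[{"dp":[0.28,0.28,0],"turn":[0,0,-0.219],"claw":0.06},{"dp":[0.28,0.28,0],"turn":[0,0,-0.219],"claw":0.06},{"dp":[0.28,0.28,0],"turn":[0,0,-0.219],"claw":0.06},{"dp":[0.28,0.28,0],"turn":[0,0,-0.219],"claw":0.06},{"dp":[0.28,0.28,0],"turn":[0,0,-0.219],"claw":0.06},{"dp":[0.28,0.28,0],"turn":[0,0,-0.219],"claw":0.06},{"dp":[0.28,0.28,0],"turn":[0,0,-0.219],"claw":0.06},{"dp":[0.28,0.28,0],"turn":[0,0,-0.219],"claw":0.06}]'
cat > st.py <<'E'
from h import *
np.set_printoptions(precision=1,suppress=True)
o=ctrl.get_obs(); M=R.from_rotvec(o["orientation"]).as_matrix()
print("t",round(o["t"],2),"p",o["ee_pos"],"jaw",round(float(np.arctan2(M[1,1],M[0,1])),4),"zaxis",np.round(M[:,2],4),"q6",round(float(o["qpos"][5]),3),"F",o["ft_force"],"w",round(o["width"],1))
E
python3 st.py
```

```text
t: 1.1
ee_pos: [444.9, -321.4, 222.9]
orientation: [3.141, 0.072, 0.001]
ft_force: [0.2, -0.9, -0.7]
width: 59.8
t 1.1 p [ 444.9 -321.4  222.9] jaw -1.5247 zaxis [ 0. -0. -1.] q6 0.877 F [ 0.2 -0.9 -0.7] w 59.8
```

```bash
python3 -m pendant '[{"dp":[0.03,0.39,-0.04],"claw":0.06},{"dp":[0.03,0.39,-0.04],"claw":0.06},{"dp":[0.03,0.39,-0.04],"claw":0.06},{"dp":[0.03,0.39,-0.04],"claw":0.06},{"dp":[0.03,0.39,-0.04],"claw":0.06},{"dp":[0.03,0.39,-0.04],"claw":0.06},{"dp":[0.03,0.39,-0.04],"claw":0.06},{"dp":[0.03,0.39,-0.04],"claw":0.06}]'
python3 -m pendant '[{"dp":[0,0.19,-0.04],"claw":0.06},{"dp":[0,0.19,-0.04],"claw":0.06},{"dp":[0,0.19,-0.04],"claw":0.06},{"dp":[0,0.19,-0.04],"claw":0.06},{"dp":[0,0.19,-0.04],"claw":0.06},{"dp":[0,0.19,-0.04],"claw":0.06}]'
python3 st.py; python3 -c "
from h import *
Cam('scene','s1');Cam('top','t1')"
```

```text
t 1.1 p [ 444.9 -321.4  222.9] jaw -1.5247 zaxis [ 0. -0. -1.] q6 0.877 F [ 0.2 -0.9 -0.7] w 59.8validation failed for argument at $[0]...
validation failed for argument at $[0]...
```

View pics/s1.png

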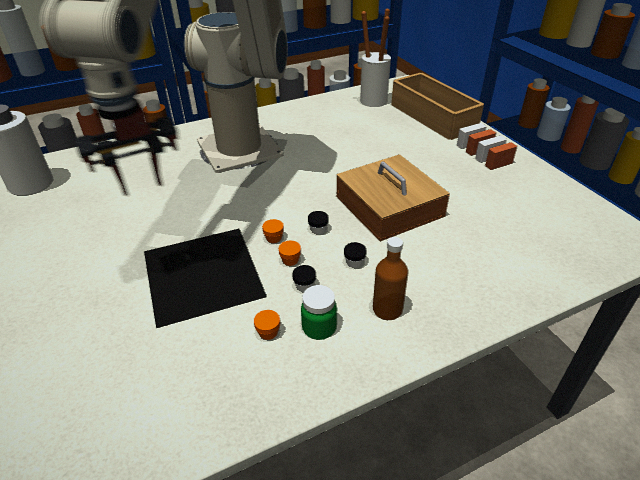

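```bash
python3 -m pendant '[{"dp":[0.03,0.39,-0.04],"turn":[0,0,0],"claw":0.06},{"dp":[0.03,0.39,-0.04],"turn":[0,0,0],"claw":0.06},{"dp":[0.03,0.39,-0.04],"turn":[0,0,0],"claw":0.06},{"dp":[0.03,0.39,-0.04],"turn":[0,0,0],"claw":0.06},{"dp":[0.03,0.39,-0.04],"turn":[0,0,0],"claw":0.06},{"dp":[0.03,0.39,-0.04],"turn":[0,0,0],"claw":0.06},{"dp":[0.03,0.39,-0.04],"turn":[0,0,0],"claw":0.06},{"dp":[0.03,0.39,-0.04],"turn":[0,0,0],"claw":0.06}]'
python3 -m pendant '[{"dp":[0,0.19,-0.02],"turn":[0,0,0],"claw":0.06},{"dp":[0,0.19,-0.02],"turn":[0,0,0],"claw":0.06},{"dp":[0,0.19,-0.02],"turn":[0,0,0],"claw":0.06},{"dp":[0,0.19,-0.02],"turn":[0,0,0],"claw":0.06},{"dp":[0,0.19,-0.02],"turn":[0,0,0],"claw":0.06},{"dp":[0,0.19,-0.02],"turn":[0,0,0],"claw":0.06}]'
python3 st.py; python3 -c "
from h import *
s=Cam('scene','s2');Cam('top','t2')
cv2.imwrite('pics/s2z.png',cv2.resize(s.im[70:250,280:500],None,fx=3,fy=3))"
```

```text
t: 2.0
ee_pos: [473.5, 68.2, 182.7]
orientation: [3.141, 0.072, 0.001]
ft_force: [1.6, 0.5, 0.0]
width: 59.9
t: 2.6
ee_pos: [473.4, 256.7, 162.3]
orientation: [3.14, 0.075, -0.001]
ft_force: [0.3, -0.4, -0.0]
width: 59.8
t 2.6 p [473.4 256.7 162.3] jaw -1.5233 zaxis [-0. -0. -1.] q6 1.999 F [ 0.3 -0.4 -0. ] w 59.8
```

View pics/s2z.png

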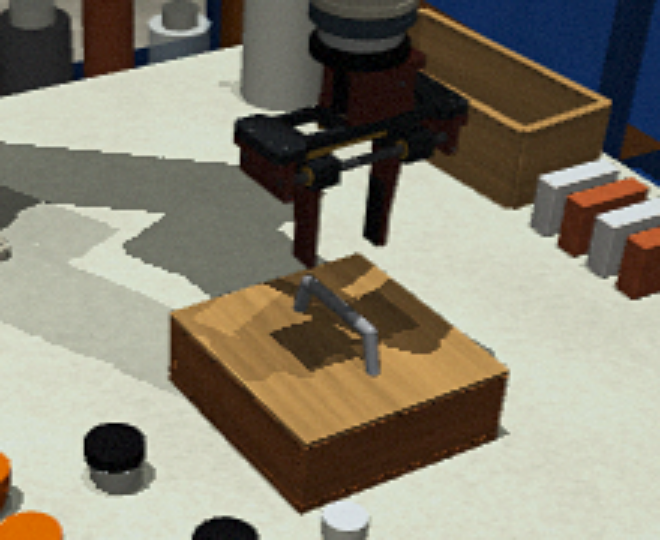

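The gripper hangs centred over the handle with its jaws across the bar. I descend and grip.

```bash
python3 -m pendant '[{"dp":[0.001,0.002,-0.03],"turn":[0,0,0],"claw":0.06},{"dp":[0.001,0.002,-0.055],"turn":[0,0,0],"claw":0.06},{"dp":[0.001,0.002,-0.072],"turn":[0,0,0],"claw":0.06},{"dp":[0.001,0.002,-0.072],"turn":[0,0,0],"claw":0.06}]'
python3 -m pendant '[{"dp":[0,0,0],"turn":[0,0,0],"claw":0.0},{"dp":[0,0,0],"turn":[0,0,0],"claw":0.0},{"dp":[0,0,0],"turn":[0,0,0],"claw":0.0},{"dp":[0,0,0],"turn":[0,0,0],"claw":0.0},{"dp":[0,0,0],"turn":[0,0,0],"claw":0.0},{"dp":[0,0,0],"turn":[0,0,0],"claw":0.0},{"dp":[0,0,0],"turn":[0,0,0],"claw":0.0}]'
python3 st.py
```

```text
t: 3.1
ee_pos: [473.4, 256.4, 88.9]
orientation: [3.139, 0.068, -0.006]
ft_force: [-0.4, -0.3, -0.6]
width: 60.3
t: 3.8
ee_pos: [474.8, 259.2, 90.9]
orientation: [-3.14, -0.072, -0.001]
ft_force: [-1.0, 1.8, 2.9]
width: 11.0
t 3.8 p [474.8 259.2  90.9] jaw -1.525 zaxis [ 0.  0. -1.] q6 2.002 F [-1.   1.8  2.9] w 11.0
```

```bash
python3 -m pendant '[{"dp":[0,0,0.015],"turn":[0,0,0],"claw":0.0},{"dp":[0,0,0.04],"turn":[0,0,0],"claw":0.0},{"dp":[0,0,0.075],"turn":[0,0,0],"claw":0.0},{"dp":[0,0,0.11],"turn":[0,0,0],"claw":0.0},{"dp":[0,0,0.11],"turn":[0,0,0],"claw":0.0},{"dp":[0,0,0.11],"turn":[0,0,0],"claw":0.0}]'
python3 st.py; python3 -c "
from h import *
s=Cam('scene','s3');Cam('top','t3')"
```

```text
t: 4.4
ee_pos: [474.2, 258.6, 200.3]
orientation: [3.141, 0.072, -0.0]
ft_force: [0.3, -0.1, -3.7]
width: 11.2
t 4.4 p [474.2 258.6 200.3] jaw -1.5249 zaxis [-0. -0. -1.] q6 2.002 F [ 0.3 -0.1 -3.7] w 11.2
```

View pics/s3.png

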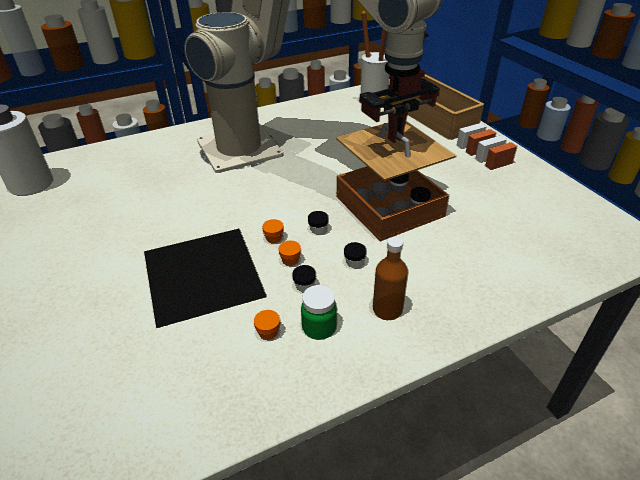

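```bash
python3 -m pendant '[{"dp":[0.002,-0.02,0],"turn":[0,0,-0.02],"claw":0.0},{"dp":[0.005,-0.05,0],"turn":[0,0,-0.04],"claw":0.0},{"dp":[0.008,-0.09,0],"turn":[0,0,-0.06],"claw":0.0},{"dp":[0.01,-0.13,0],"turn":[0,0,-0.08],"claw":0.0},{"dp":[0.012,-0.17,0],"turn":[0,0,-0.1],"claw":0.0},{"dp":[0.015,-0.21,0],"turn":[0,0,-0.12],"claw":0.0},{"dp":[0.018,-0.25,0],"turn":[0,0,-0.14],"claw":0.0},{"dp":[0.02,-0.29,0],"turn":[0,0,-0.146],"claw":0.0}]'
python3 -m pendant '[{"dp":[0.002,-0.04,0],"turn":[0,0,0],"claw":0.0},{"dp":[0.004,-0.08,0],"turn":[0,0,0],"claw":0.0},{"dp":[0.006,-0.12,0],"turn":[0,0,0],"claw":0.0},{"dp":[0.007,-0.16,0],"turn":[0,0,0],"claw":0.0},{"dp":[0.007,-0.195,0],"turn":[0,0,0],"claw":0.0},{"dp":[0.007,-0.22,0],"turn":[0,0,0],"claw":0.0},{"dp":[0.007,-0.228,0],"turn":[0,0,0],"claw":0.0},{"dp":[0.007,-0.228,0],"turn":[0,0,0],"claw":0.0}]'
python3 st.py; python3 -c "
from h import *
s=Cam('scene','s4');Cam('top','t4')"
```

```text
t: 5.3
ee_pos: [493.3, -32.7, 198.7]
orientation: [-3.137, 0.158, 0.006]
ft_force: [0.6, -0.3, -4.3]
width: 10.8
t: 6.1
ee_pos: [500.6, -259.4, 198.9]
orientation: [-3.136, 0.16, 0.004]
ft_force: [-0.2, 0.3, -3.0]
width: 11.0
t 6.1 p [ 500.6 -259.4  198.9] jaw -1.6727 zaxis [-0.  0. -1.] q6 1.173 F [-0.2  0.3 -3. ] w 11.0
```

View pics/s4.png

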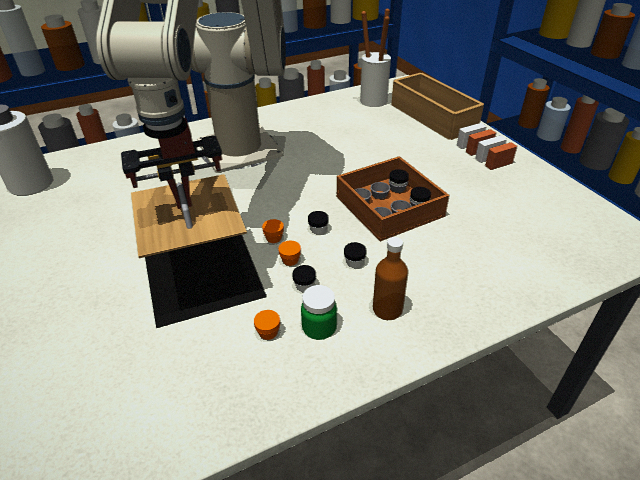

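View pics/t4.png

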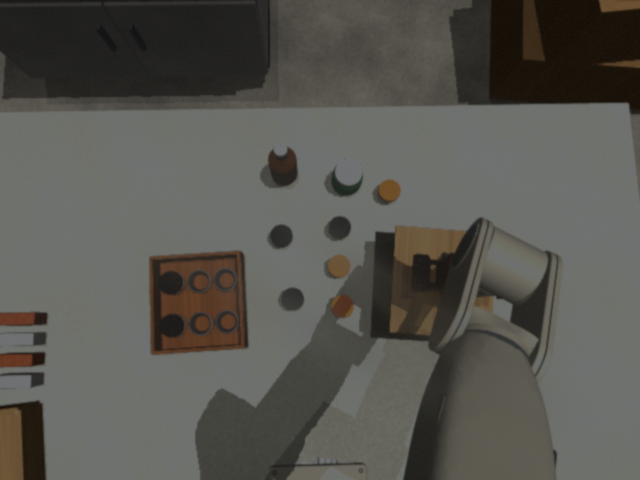

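```bash
python3 -m pendant '[{"dp":[0,0,-0.04],"turn":[0,0,0],"claw":0.0},{"dp":[0,0,-0.08],"turn":[0,0,0],"claw":0.0},{"dp":[0,0,-0.12],"turn":[0,0,0],"claw":0.0},{"dp":[0,0,-0.145],"turn":[0,0,0],"claw":0.0},{"dp":[0,0,-0.155],"turn":[0,0,0],"claw":0.0},{"dp":[0,0,-0.162],"turn":[0,0,0],"claw":0.0},{"dp":[0,0,-0.165],"turn":[0,0,0],"claw":0.0},{"dp":[0,0,-0.165],"turn":[0,0,0],"claw":0.0}]'
python3 st.py; python3 -c "
from h import *
s=Cam('scene','s5');cv2.imwrite('pics/s5z.png',cv2.resize(s.im[130:350,110:330],None,fx=2.7,fy=2.7))"
```

```text
t: 7.0
ee_pos: [502.3, -259.2, 36.5]
orientation: [3.137, -0.157, 0.002]
ft_force: [-0.0, -0.3, -4.1]
width: 11.3
t 7.0 p [ 502.3 -259.2   36.5] jaw -1.6706 zaxis [ 0. -0. -1.] q6 1.173 F [-0.  -0.3 -4.1] w 11.3
```

View pics/s5z.png

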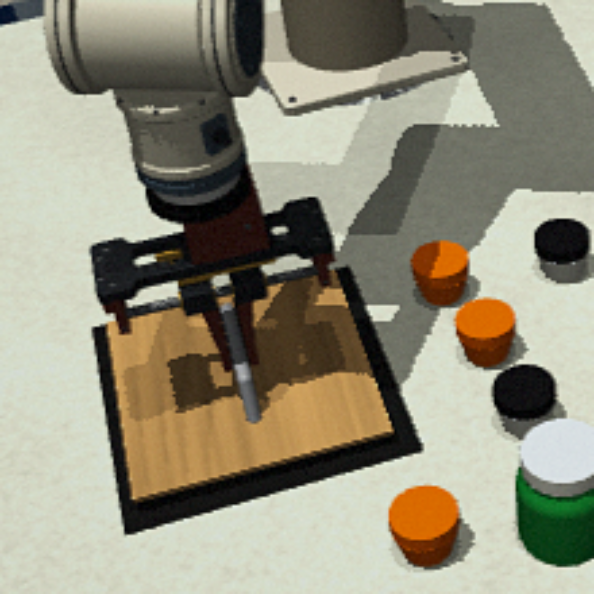

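Cover is aligned within the mat; the weight still hangs on the tool, so I lower a touch more and release.

```bash
python3 -m pendant '[{"dp":[0,0,-0.001],"turn":[0,0,0],"claw":0.0},{"dp":[0,0,-0.002],"turn":[0,0,0],"claw":0.0},{"dp":[0,0,-0.002],"turn":[0,0,0],"claw":0.0}]'
python3 st.py
```

```text
t: 7.35
ee_pos: [502.4, -259.7, 35.4]
orientation: [3.137, -0.158, 0.003]
ft_force: [-2.8, 1.3, 7.6]
width: 11.5
t 7.35 p [ 502.4 -259.7   35.4] jaw -1.6712 zaxis [ 0. -0. -1.] q6 1.173 F [-2.8  1.3  7.6] w 11.5
```

```bash
python3 -m pendant '[{"dp":[0,0,0.001],"turn":[0,0,0],"claw":0.05},{"dp":[0,0,0.001],"turn":[0,0,0],"claw":0.05},{"dp":[0,0,0.001],"turn":[0,0,0],"claw":0.05},{"dp":[0,0,0.001],"turn":[0,0,0],"claw":0.05},{"dp":[0,0,0.04],"turn":[0,0,0],"claw":0.05},{"dp":[0,0,0.09],"turn":[0,0,0],"claw":0.05},{"dp":[0,0,0.14],"turn":[0,0,0],"claw":0.07},{"dp":[0,0,0.141],"turn":[0,0,0],"claw":0.07}]'
python3 st.py
python3 - <<'E'
from h import *
t=Cam("top","t6"); s=Cam("scene","s6")
cv2.imwrite('pics/t6z.png',cv2.resize(t.im[200:380,130:400],None,fx=2.9,fy=2.9,interpolation=2))
E
```

```text
t: 8.15
ee_pos: [505.3, -261.2, 181.2]
orientation: [3.133, -0.157, 0.016]
ft_force: [0.3, -1.0, 0.6]
width: 62.3
t 8.15 p [ 505.3 -261.2  181.2] jaw -1.671 zaxis [ 0. -0. -1.] q6 1.173 F [ 0.3 -1.   0.6] w 62.3
```

View pics/t6z.png

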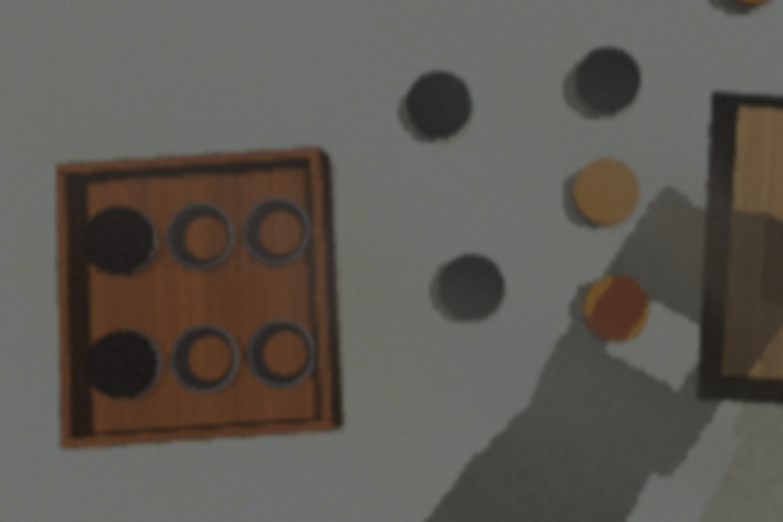

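View pics/s6.png

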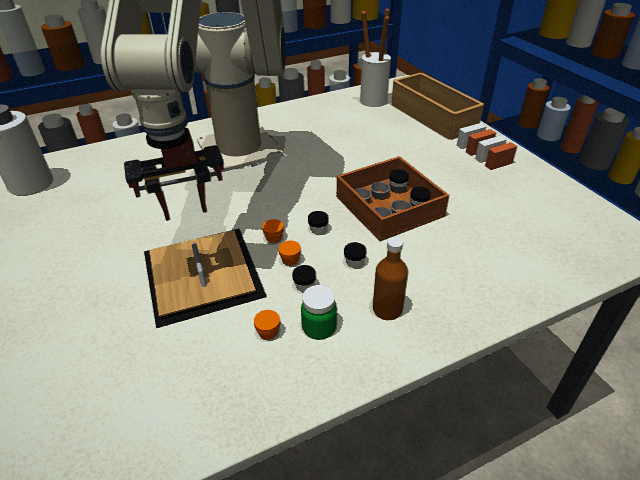

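```bash
cat > pots.py <<'E'
from h import *
np.set_printoptions(precision=1,suppress=True)
t=Cam("top"); s=Cam("scene")
v=t.im.max(2); m=(v<59); m[:205]=0; m[330:]=0; m[:,:255]=0; m[:,362:]=0
for a,k in blobs(m,150,700):
    c,r=cv2.minEnclosingCircle(k); M=cv2.moments(k); c2=(M["m10"]/M["m00"],M["m01"]/M["m00"])
    print("top",a,np.array(c),round(r,1),t.plane(c,40)[0],t.plane(c2,40)[0], "r",r/t.f*1190)
v=s.im.max(2); m=(v<45); m[:195]=0; m[300:]=0; m[:,:268]=0; m[:,380:]=0
for a,k in blobs(m,100,700):
    x,y,w,h=cv2.boundingRect(k); # cap outline: top face + side; bottom edge of lower rim vs top rim
    P=s.plane([x+w/2-.5,y+h/2-.5],33.5)[0]; print("scene",(x,y,w,h),P)
E
python3 pots.py
python3 - <<'E'
from h import *
np.set_printoptions(precision=1,suppress=True)
t=Cam("top")
yaw=.047;C=np.array([474.5,258.5]);Rm=np.array([[np.cos(yaw),-np.sin(yaw)],[np.sin(yaw),np.cos(yaw)]])
im=cv2.resize(t.im[230:370,130:260],None,fx=4.2,fy=4.2,interpolation=2)
for i,(x,y) in enumerate([(-48,-60),(-48,0),(-48,60),(48,-60),(48,0),(48,60)]):
    p=C+Rm@[x,y]; z=54 if i in(2,5) else 32; r=26 if i in(2,5) else 23.5; print(i,p)
    an=np.linspace(0,2*np.pi,40); P=np.c_[p[0]+r*np.cos(an),p[1]+r*np.sin(an),0*an+z]
    u=((t.proj(P)-[130,230]+.5)*4.2).astype(int); cv2.polylines(im,[u],True,(0,255,0),1)
q=np.array([(-108,-102),(108,-102),(108,102),(-108,102)])@Rm.T+C
u=((t.proj(np.c_[q,np.full(4,68)])-[130,230]+.5)*4.2).astype(int); cv2.polylines(im,[u],True,(0,255,0),1)
cv2.imwrite('pics/ov.png',im)
E
```

```text
top 345.0 [280.5 236.1] 11.2 [621.6  73.   40. ] [622.   72.7  40. ] r 25.598291351082988
top 338.0 [338.9 227.4] 11.0 [639.4 -62.6  40. ] [639.5 -62.5  40. ] r 25.12337295079492
top 307.0 [292.  298.4] 10.6 [478.2  48.5  40. ] [478.7  48.2  40. ] r 24.194258569174938
scene (293, 265, 23, 21) [640.6 -63.9  33.5]
scene (344, 243, 22, 18) [623.1  70.9  33.5]
scene (308, 211, 20, 17) [477.   46.7  33.5]
0 [429.4 196.3]
1 [426.6 256.2]
2 [423.7 316.2]
3 [525.3 200.8]
4 [522.4 260.8]
5 [519.6 320.7]
```

View pics/ov.png

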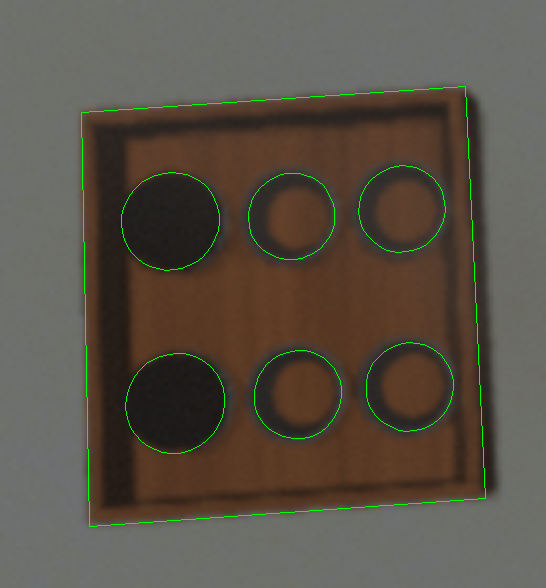

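Overlay matches rim, seats and pots; seats 2 and 5 are occupied, 0, 1, 3, 4 free. Both views agree on the pots within 2 mm. Now to the nearest pot, at (478, 48).

```bash
python3 -m pendant '[{"dp":[-0.024,0.307,-0.055],"turn":[0,0,1.2],"claw":0.075},{"dp":[-0.024,0.307,-0.055],"turn":[0,0,1.2],"claw":0.075},{"dp":[-0.024,0.307,-0.055],"turn":[0,0,1.2],"claw":0.075},{"dp":[-0.024,0.307,-0.055],"turn":[0,0,1.2],"claw":0.075},{"dp":[-0.024,0.307,-0.055],"turn":[0,0,1.2],"claw":0.075},{"dp":[-0.024,0.307,-0.055],"turn":[0,0,1.2],"claw":0.075},{"dp":[-0.024,0.307,-0.055],"turn":[0,0,1.2],"claw":0.075},{"dp":[-0.024,0.307,-0.055],"turn":[0,0,1.2],"claw":0.075}]'
python3 -m pendant '[{"dp":[0,0,0],"turn":[0,0,0.518],"claw":0.075},{"dp":[0,0,0],"turn":[0,0,0.518],"claw":0.075},{"dp":[0,0,0],"turn":[0,0,0.518],"claw":0.075},{"dp":[0,0,0],"turn":[0,0,0.518],"claw":0.075},{"dp":[0,0,0],"turn":[0,0,0.518],"claw":0.075},{"dp":[0,0,0],"turn":[0,0,0.518],"claw":0.075}]'
python3 st.py;  python3 -c "
from h import *
s=Cam('scene','s7');cv2.imwrite('pics/s7z.png',cv2.resize(s.im[100:300,230:480],None,fx=2.7,fy=2.7))"
```

```text
t: 9.2
ee_pos: [475.6, 50.0, 117.5]
orientation: [-2.668, -1.654, 0.006]
ft_force: [-0.0, -0.6, 0.2]
width: 75.0
t: 9.8
ee_pos: [476.8, 47.7, 118.6]
orientation: [-2.17, -2.27, 0.003]
ft_force: [0.0, -0.2, 0.1]
width: 75.2
t 9.8 p [476.8  47.7 118.6] jaw 0.0449 zaxis [-0. -0. -1.] q6 0.03 F [ 0.  -0.2  0.1] w 75.2
```

View pics/s7z.png

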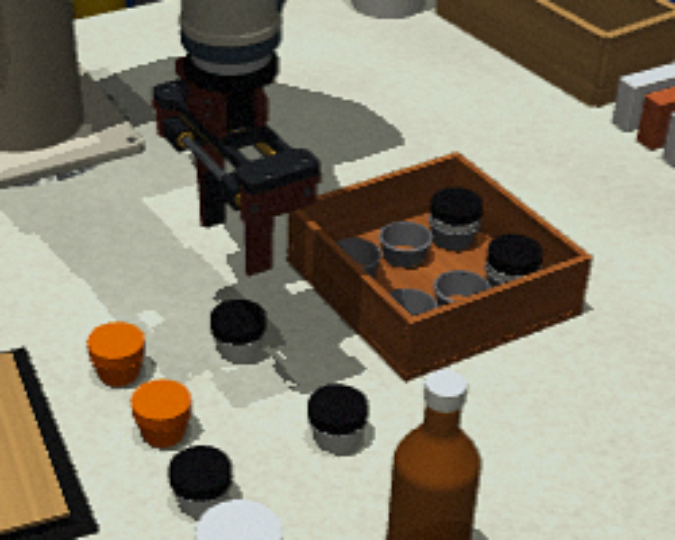

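Gripper above the pot, jaws spanning it. Descend, grip.

```bash
python3 -m pendant '[{"dp":[0,0,-0.04],"turn":[0,0,0],"claw":0.075},{"dp":[0,0,-0.075],"turn":[0,0,0],"claw":0.075},{"dp":[0,0,-0.095],"turn":[0,0,0],"claw":0.075},{"dp":[0,0,-0.1],"turn":[0,0,0],"claw":0.075},{"dp":[0,0,-0.1],"turn":[0,0,0],"claw":0.03},{"dp":[0,0,-0.1],"turn":[0,0,0],"claw":0.03},{"dp":[0,0,-0.1],"turn":[0,0,0],"claw":0.03},{"dp":[0,0,-0.1],"turn":[0,0,0],"claw":0.03}]'
python3 -m pendant '[{"dp":[0,0,0],"turn":[0,0,0],"claw":0.03},{"dp":[0,0,0.02],"turn":[0,0,0],"claw":0.03},{"dp":[0,0,0.06],"turn":[0,0,0],"claw":0.03},{"dp":[0,0,0.1],"turn":[0,0,0],"claw":0.03},{"dp":[0,0,0.13],"turn":[0,0,0],"claw":0.03},{"dp":[0,0,0.13],"turn":[0,0,0],"claw":0.03},{"dp":[0,0,0.13],"turn":[0,0,0],"claw":0.03}]'
python3 st.py;  python3 -c "
from h import *
s=Cam('scene','s8');cv2.imwrite('pics/s8z.png',cv2.resize(s.im[60:260,230:480],None,fx=2.7,fy=2.7))"
```

```text
t: 10.65
ee_pos: [478.4, 47.9, 20.7]
orientation: [2.168, 2.272, 0.002]
ft_force: [-0.4, 0.3, 4.0]
width: 51.1
t: 11.35
ee_pos: [477.8, 47.8, 150.2]
orientation: [2.168, 2.272, 0.002]
ft_force: [-0.2, 0.1, -0.3]
width: 51.2
t 11.35 p [477.8  47.8 150.2] jaw 0.0469 zaxis [ 0.  0. -1.] q6 0.028 F [-0.2  0.1 -0.3] w 51.2
```

View pics/s8z.png

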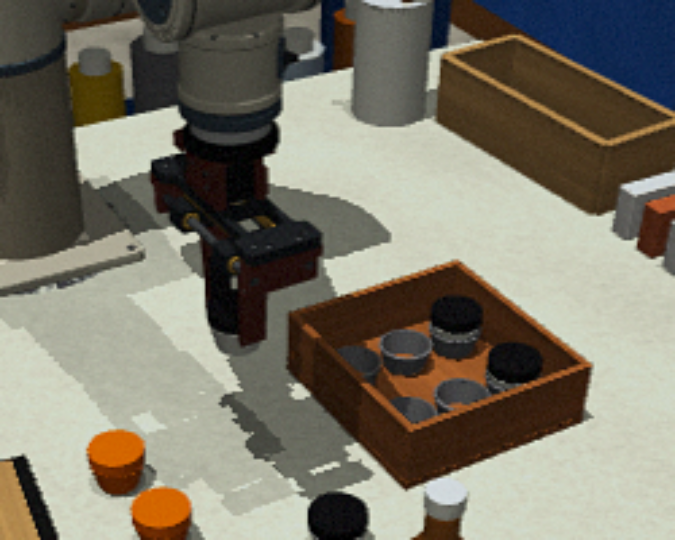

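```bash
python3 -m pendant '[{"dp":[-0.051,0.208,0],"turn":[0,0,0],"claw":0.03},{"dp":[-0.051,0.208,0],"turn":[0,0,0],"claw":0.03},{"dp":[-0.051,0.208,0],"turn":[0,0,0],"claw":0.03},{"dp":[-0.051,0.208,0],"turn":[0,0,0],"claw":0.03},{"dp":[-0.051,0.208,0],"turn":[0,0,0],"claw":0.03},{"dp":[-0.051,0.208,0],"turn":[0,0,0],"claw":0.03},{"dp":[-0.051,0.208,0],"turn":[0,0,0],"claw":0.03},{"dp":[-0.051,0.208,0],"turn":[0,0,0],"claw":0.03}]'
python3 -m pendant '[{"dp":[0,0,-0.03],"turn":[0,0,0],"claw":0.03},{"dp":[0,0,-0.06],"turn":[0,0,0],"claw":0.03},{"dp":[0,0,-0.085],"turn":[0,0,0],"claw":0.03},{"dp":[0,0,-0.1],"turn":[0,0,0],"claw":0.03},{"dp":[0,0,-0.108],"turn":[0,0,0],"claw":0.03},{"dp":[0,0,-0.112],"turn":[0,0,0],"claw":0.03},{"dp":[0,0,-0.115],"turn":[0,0,0],"claw":0.03},{"dp":[0,0,-0.115],"turn":[0,0,0],"claw":0.03}]'
python3 st.py
```

```text
t: 12.2
ee_pos: [426.5, 254.2, 149.0]
orientation: [-2.17, -2.271, 0.003]
ft_force: [-0.1, -0.4, -0.2]
width: 51.1
t: 13.0
ee_pos: [426.1, 256.4, 35.6]
orientation: [-2.171, -2.268, -0.001]
ft_force: [-10.0, 12.2, 9.1]
width: 51.0
t 13.0 p [426.1 256.4  35.6] jaw 0.0439 zaxis [-0.  0. -1.] q6 0.469 F [-10.   12.2   9.1] w 51.0
```

```bash
python3 -m pendant '[{"dp":[0,0,0],"turn":[0,0,0],"claw":0.064},{"dp":[0,0,0],"turn":[0,0,0],"claw":0.064},{"dp":[0,0,0],"turn":[0,0,0],"claw":0.064},{"dp":[0,0,0.03],"turn":[0,0,0],"claw":0.064},{"dp":[0,0,0.07],"turn":[0,0,0],"claw":0.064},{"dp":[0,0,0.12],"turn":[0,0,0],"claw":0.075}]'
python3 -m pendant '[{"dp":[0.15,-0.25,0],"turn":[0,0,0],"claw":0.075},{"dp":[0.15,-0.25,0],"turn":[0,0,0],"claw":0.075},{"dp":[0.15,-0.25,0],"turn":[0,0,0],"claw":0.075},{"dp":[0.15,-0.25,0],"turn":[0,0,0],"claw":0.075},{"dp":[0.15,-0.25,0],"turn":[0,0,0],"claw":0.075},{"dp":[0.15,-0.25,0],"turn":[0,0,0],"claw":0.075},{"dp":[0.15,-0.25,0],"turn":[0,0,0],"claw":0.075}]'
python3 st.py; python3 pots.py; python3 -c "
from h import *
s=Cam('scene','s9');cv2.imwrite('pics/s9z.png',cv2.resize(s.im[100:300,230:480],None,fx=2.7,fy=2.7))"
```

```text
t: 13.6
ee_pos: [425.7, 254.6, 154.7]
orientation: [-2.169, -2.271, 0.006]
ft_force: [0.7, 0.3, 0.6]
width: 69.0
t: 14.3
ee_pos: [579.2, 1.1, 154.9]
orientation: [2.173, 2.266, 0.002]
ft_force: [-0.3, 1.0, 0.3]
width: 75.1
t 14.3 p [579.2   1.1 154.9] jaw 0.0417 zaxis [ 0. -0. -1.] q6 -0.059 F [-0.3  1.   0.3] w 75.1
top 308.0 [309. 306.] 47.0 [460.4  10.3  40. ] [488.7  35.1  40. ] r 107.53739519720048
scene (293, 265, 23, 21) [640.6 -63.9  33.5]
scene (344, 242, 22, 19) [621.6  71.8  33.5]
```

View pics/s9z.png

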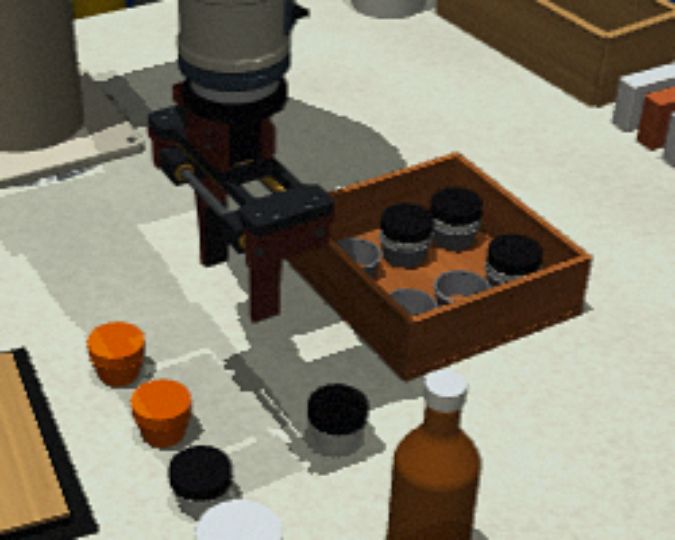

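Pot sits in seat 1 level with its neighbours. Next: pot A (622, 72).

```bash
python3 -m pendant '[{"dp":[0.045,0.067,-0.035],"turn":[0,0,0],"claw":0.075},{"dp":[0.045,0.067,-0.035],"turn":[0,0,0],"claw":0.075},{"dp":[0.045,0.067,-0.05],"turn":[0,0,0],"claw":0.075},{"dp":[0.045,0.067,-0.05],"turn":[0,0,0],"claw":0.075}]'
python3 st.py; python3 -c "
from h import *
s=Cam('scene','s10');cv2.imwrite('pics/s10z.png',cv2.resize(s.im[100:300,230:480],None,fx=2.7,fy=2.7))"
```

```text
t: 14.85
ee_pos: [618.9, 74.3, 102.3]
orientation: [-2.163, -2.274, 0.006]
ft_force: [-0.0, -0.3, -0.6]
width: 74.9
t 14.85 p [618.9  74.3 102.3] jaw 0.0502 zaxis [-0. -0. -1.] q6 0.05 F [-0.  -0.3 -0.6] w 74.9
```

View pics/s10z.png

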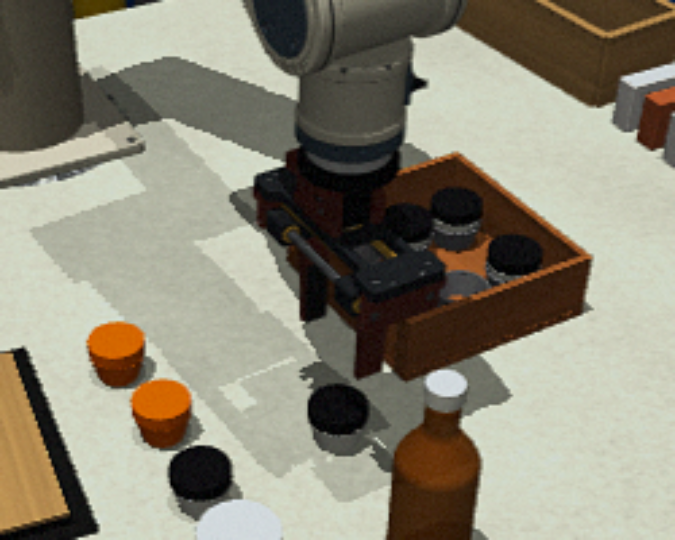

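```bash
python3 -m pendant '[{"dp":[0,0,-0.04],"turn":[0,0,0],"claw":0.075},{"dp":[0,0,-0.07],"turn":[0,0,0],"claw":0.075},{"dp":[0,0,-0.085],"turn":[0,0,0],"claw":0.075},{"dp":[0,0,-0.085],"turn":[0,0,0],"claw":0.075},{"dp":[0,0,-0.085],"turn":[0,0,0],"claw":0.03},{"dp":[0,0,-0.085],"turn":[0,0,0],"claw":0.03},{"dp":[0,0,-0.085],"turn":[0,0,0],"claw":0.03},{"dp":[0,0,-0.085],"turn":[0,0,0],"claw":0.03}]'
python3 -m pendant '[{"dp":[0,0,0],"turn":[0,0,0],"claw":0.03},{"dp":[0,0,0.02],"turn":[0,0,0],"claw":0.03},{"dp":[0,0,0.06],"turn":[0,0,0],"claw":0.03},{"dp":[0,0,0.1],"turn":[0,0,0],"claw":0.03},{"dp":[0,0,0.13],"turn":[0,0,0],"claw":0.03},{"dp":[0,0,0.13],"turn":[0,0,0],"claw":0.03}]'
python3 st.py
```

```text
t: 15.7
ee_pos: [622.6, 72.9, 21.1]
orientation: [2.168, 2.272, 0.003]
ft_force: [-0.4, 0.1, 5.7]
width: 50.8
t: 16.3
ee_pos: [624.6, 73.1, 154.8]
orientation: [2.165, 2.269, 0.01]
ft_force: [0.4, -0.2, -0.5]
width: 51.1
t 16.3 p [624.6  73.1 154.8] jaw 0.0471 zaxis [ 0.  0. -1.] q6 0.051 F [ 0.4 -0.2 -0.5] w 51.1
```

```bash
python3 -m pendant '[{"dp":[-0.099,0.188,0],"turn":[0,0,0],"claw":0.03},{"dp":[-0.099,0.188,0],"turn":[0,0,0],"claw":0.03},{"dp":[-0.099,0.188,0],"turn":[0,0,0],"claw":0.03},{"dp":[-0.099,0.188,0],"turn":[0,0,0],"claw":0.03},{"dp":[-0.099,0.188,0],"turn":[0,0,0],"claw":0.03},{"dp":[-0.099,0.188,0],"turn":[0,0,0],"claw":0.03},{"dp":[-0.099,0.188,0],"turn":[0,0,0],"claw":0.03}]'
python3 -m pendant '[{"dp":[0,0,-0.03],"turn":[0,0,0],"claw":0.03},{"dp":[0,0,-0.06],"turn":[0,0,0],"claw":0.03},{"dp":[0,0,-0.085],"turn":[0,0,0],"claw":0.03},{"dp":[0,0,-0.1],"turn":[0,0,0],"claw":0.03},{"dp":[0,0,-0.108],"turn":[0,0,0],"claw":0.03},{"dp":[0,0,-0.112],"turn":[0,0,0],"claw":0.03},{"dp":[0,0,-0.115],"turn":[0,0,0],"claw":0.03},{"dp":[0,0,-0.115],"turn":[0,0,0],"claw":0.03}]'
python3 st.py
```

```text
t: 17.0
ee_pos: [522.7, 260.1, 149.1]
orientation: [2.168, 2.273, -0.001]
ft_force: [0.7, 0.6, -0.8]
width: 51.0
t: 17.8
ee_pos: [522.0, 262.1, 36.0]
orientation: [-2.169, -2.268, -0.001]
ft_force: [-11.9, 11.5, 11.7]
width: 51.3
t 17.8 p [522.  262.1  36. ] jaw 0.0447 zaxis [-0.  0. -1.] q6 0.395 F [-11.9  11.5  11.7] w 51.3
```

```bash
python3 -m pendant '[{"dp":[0,0,0],"turn":[0,0,0],"claw":0.064},{"dp":[0,0,0],"turn":[0,0,0],"claw":0.064},{"dp":[0,0,0],"turn":[0,0,0],"claw":0.064},{"dp":[0,0,0.03],"turn":[0,0,0],"claw":0.064},{"dp":[0,0,0.07],"turn":[0,0,0],"claw":0.064},{"dp":[0,0,0.11],"turn":[0,0,0],"claw":0.07}]'
python3 -m pendant '[{"dp":[0.03,-0.25,0],"turn":[0,0,0],"claw":0.07},{"dp":[0.03,-0.25,0],"turn":[0,0,0],"claw":0.07},{"dp":[0.03,-0.25,0],"turn":[0,0,0],"claw":0.07},{"dp":[0.03,-0.25,0],"turn":[0,0,0],"claw":0.07},{"dp":[0.03,-0.25,0],"turn":[0,0,0],"claw":0.07},{"dp":[0.03,-0.25,0],"turn":[0,0,0],"claw":0.07}]'
python3 st.py; python3 pots.py; python3 -c "
from h import *
s=Cam('scene','s11');t=Cam('top','t11');cv2.imwrite('pics/s11z.png',cv2.resize(s.im[100:300,230:480],None,fx=2.7,fy=2.7))"
```

```text
t: 18.4
ee_pos: [522.6, 260.0, 145.4]
orientation: [-2.169, -2.272, 0.002]
ft_force: [0.3, 0.6, 0.5]
width: 68.4
t: 19.0
ee_pos: [553.3, 5.3, 144.8]
orientation: [2.175, 2.265, -0.0]
ft_force: [-0.3, 0.8, -0.2]
width: 70.0
t 19.0 p [553.3   5.3 144.8] jaw 0.0409 zaxis [ 0. -0. -1.] q6 -0.051 F [-0.3  0.8 -0.2] w 70.0
top 309.5 [306.5 311. ] 43.9 [449.3  16.1  40. ] [459.8  28.7  40. ] r 100.47493128728547
scene (336, 195, 44, 46) [516.2 138.2  33.5]
scene (293, 265, 23, 21) [640.6 -63.9  33.5]
scene (318, 195, 11, 21) [431.1  84.2  33.5]
```

View pics/s11z.png

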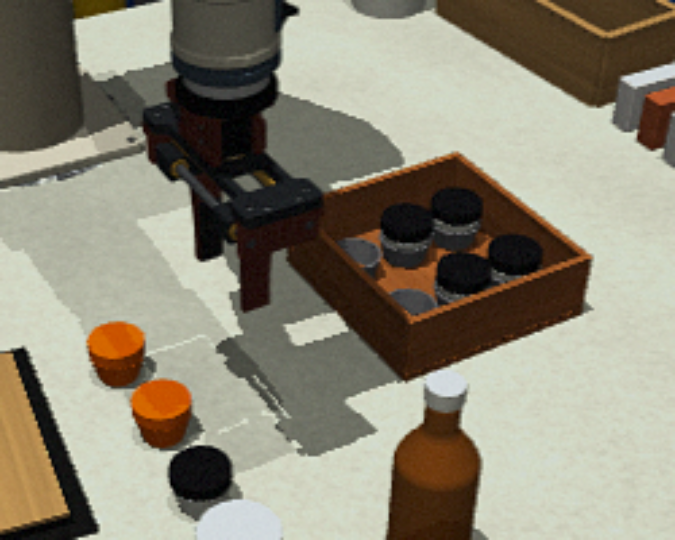

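View pics/t11.png

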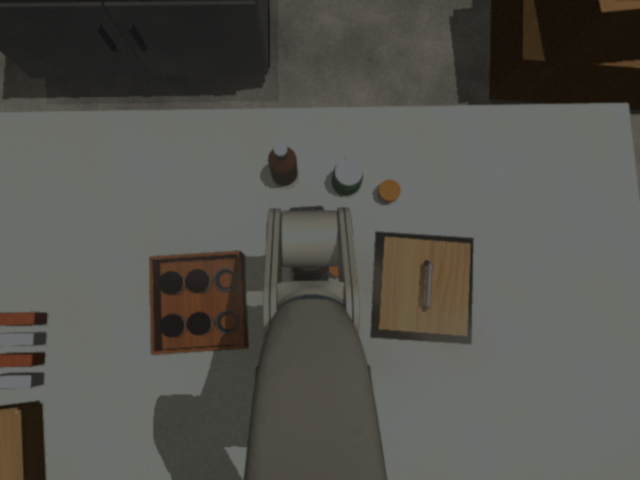

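Seat 4 filled, level. Last pot (B) is still at (639.5, −63); its neighbours are about 64 mm (orange) and 70 mm (jar) away from its centre, so a 70 mm opening clears.

```bash
python3 -m pendant '[{"dp":[0.087,-0.074,0],"turn":[0,0,0],"claw":0.07},{"dp":[0.087,-0.074,0],"turn":[0,0,0],"claw":0.07},{"dp":[0.087,-0.074,0],"turn":[0,0,0],"claw":0.07},{"dp":[0.087,-0.074,-0.03],"turn":[0,0,0],"claw":0.07},{"dp":[0.087,-0.074,-0.03],"turn":[0,0,0],"claw":0.07}]'
python3 st.py; python3 -c "
from h import *
s=Cam('scene','s12');t=Cam('top');print(t.plane([338.5,266],40));cv2.imwrite('pics/s12z.png',cv2.resize(s.im[130:350,200:450],None,fx=2.7,fy=2.7))"
```

```text
t: 19.7
ee_pos: [636.9, -61.4, 111.2]
orientation: [-2.163, -2.271, 0.006]
ft_force: [-1.0, 0.4, -0.3]
width: 69.8
t 19.7 p [636.9 -61.4 111.2] jaw 0.0484 zaxis [-0.  0. -1.] q6 -0.163 F [-1.   0.4 -0.3] w 69.8
[[549.78762057 -59.04080026  40.        ]]
```

View pics/s12z.png

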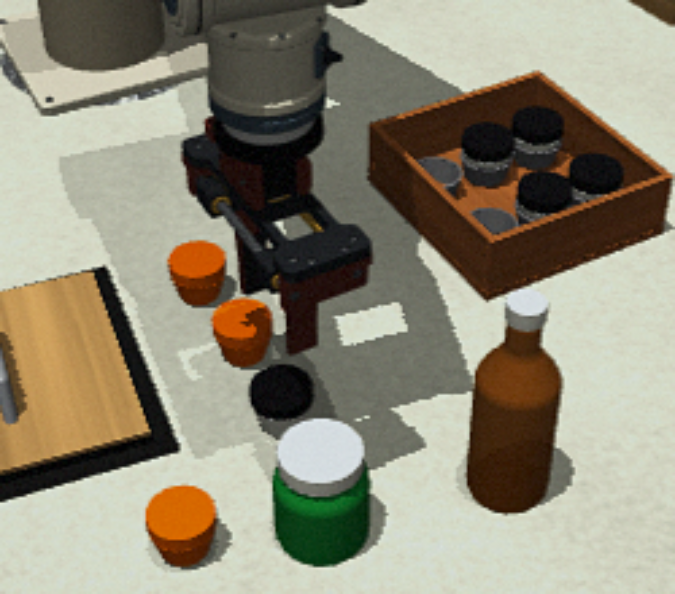

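```bash
python3 -m pendant '[{"dp":[0,0,-0.03],"turn":[0,0,0],"claw":0.07},{"dp":[0,0,-0.06],"turn":[0,0,0],"claw":0.07},{"dp":[0,0,-0.085],"turn":[0,0,0],"claw":0.07},{"dp":[0,0,-0.093],"turn":[0,0,0],"claw":0.07},{"dp":[0,0,-0.093],"turn":[0,0,0],"claw":0.03},{"dp":[0,0,-0.093],"turn":[0,0,0],"claw":0.03},{"dp":[0,0,-0.093],"turn":[0,0,0],"claw":0.03},{"dp":[0,0,-0.093],"turn":[0,0,0],"claw":0.03}]'
python3 -m pendant '[{"dp":[0,0,0],"turn":[0,0,0],"claw":0.03},{"dp":[0,0,0.02],"turn":[0,0,0],"claw":0.03},{"dp":[0,0,0.06],"turn":[0,0,0],"claw":0.03},{"dp":[0,0,0.1],"turn":[0,0,0],"claw":0.03},{"dp":[0,0,0.13],"turn":[0,0,0],"claw":0.03},{"dp":[0,0,0.13],"turn":[0,0,0],"claw":0.03}]'
python3 st.py
```

```text
t: 20.6
ee_pos: [640.8, -63.1, 23.5]
orientation: [2.167, 2.271, 0.003]
ft_force: [0.2, 0.9, 6.4]
width: 50.9
t: 21.2
ee_pos: [642.7, -63.7, 157.2]
orientation: [2.164, 2.268, 0.009]
ft_force: [0.1, -0.4, -0.5]
width: 50.9
t 21.2 p [642.7 -63.7 157.2] jaw 0.0469 zaxis [ 0. -0. -1.] q6 -0.164 F [ 0.1 -0.4 -0.5] w 50.9
```

```bash
python3 -m pendant '[{"dp":[-0.115,0.265,0],"turn":[0,0,0],"claw":0.03},{"dp":[-0.115,0.265,0],"turn":[0,0,0],"claw":0.03},{"dp":[-0.115,0.265,0],"turn":[0,0,0],"claw":0.03},{"dp":[-0.115,0.265,0],"turn":[0,0,0],"claw":0.03},{"dp":[-0.115,0.265,0],"turn":[0,0,0],"claw":0.03},{"dp":[-0.115,0.265,0],"turn":[0,0,0],"claw":0.03},{"dp":[-0.115,0.265,0],"turn":[0,0,0],"claw":0.03},{"dp":[-0.115,0.265,0],"turn":[0,0,0],"claw":0.03}]'
python3 -m pendant '[{"dp":[0,0,-0.03],"turn":[0,0,0],"claw":0.03},{"dp":[0,0,-0.06],"turn":[0,0,0],"claw":0.03},{"dp":[0,0,-0.085],"turn":[0,0,0],"claw":0.03},{"dp":[0,0,-0.1],"turn":[0,0,0],"claw":0.03},{"dp":[0,0,-0.108],"turn":[0,0,0],"claw":0.03},{"dp":[0,0,-0.112],"turn":[0,0,0],"claw":0.03},{"dp":[0,0,-0.115],"turn":[0,0,0],"claw":0.03},{"dp":[0,0,-0.115],"turn":[0,0,0],"claw":0.03}]'
python3 st.py
python3 -m pendant '[{"dp":[0,0,0],"turn":[0,0,0],"claw":0.064},{"dp":[0,0,0],"turn":[0,0,0],"claw":0.064},{"dp":[0,0,0],"turn":[0,0,0],"claw":0.064},{"dp":[0,0,0.03],"turn":[0,0,0],"claw":0.064},{"dp":[0,0,0.07],"turn":[0,0,0],"claw":0.064},{"dp":[0,0,0.12],"turn":[0,0,0],"claw":0.064},{"dp":[0,0,0.14],"turn":[0,0,0],"claw":0.064}]'
python3 st.py
```

```text
t: 22.0
ee_pos: [523.9, 202.2, 151.0]
orientation: [-2.166, -2.275, 0.002]
ft_force: [0.3, 0.2, -1.7]
width: 50.7
t: 22.8
ee_pos: [524.5, 202.6, 37.6]
orientation: [-2.169, -2.271, -0.001]
ft_force: [-4.8, 7.0, 4.3]
width: 50.8
t 22.8 p [524.5 202.6  37.6] jaw 0.0457 zaxis [-0.  0. -1.] q6 0.299 F [-4.8  7.   4.3] w 50.8
t: 23.5
ee_pos: [526.9, 202.2, 181.2]
orientation: [2.167, 2.27, 0.009]
ft_force: [0.2, 0.2, 0.0]
width: 63.9
t 23.5 p [526.9 202.2 181.2] jaw 0.0466 zaxis [ 0.  0. -1.] q6 0.299 F [0.2 0.2 0. ] w 63.9
```

```bash
python3 -m pendant '[{"dp":[-0.023,-0.38,0],"turn":[0,0,-1.2],"claw":0.05},{"dp":[-0.023,-0.38,0],"turn":[0,0,-1.2],"claw":0.05},{"dp":[-0.023,-0.38,0],"turn":[0,0,-1.2],"claw":0.05},{"dp":[-0.023,-0.38,0],"turn":[0,0,-1.2],"claw":0.05},{"dp":[-0.023,-0.38,0],"turn":[0,0,-1.2],"claw":0.05},{"dp":[-0.023,-0.38,0],"turn":[0,0,-1.2],"claw":0.05},{"dp":[-0.023,-0.38,0],"turn":[0,0,-1.2],"claw":0.05},{"dp":[-0.023,-0.38,0],"turn":[0,0,-1.2],"claw":0.05}]'
python3 -m pendant '[{"dp":[0,-0.081,0],"turn":[0,0,-0.518],"claw":0.05},{"dp":[0,-0.081,0],"turn":[0,0,-0.518],"claw":0.05},{"dp":[0,-0.081,0],"turn":[0,0,-0.518],"claw":0.05},{"dp":[0,-0.081,0],"turn":[0,0,-0.518],"claw":0.05},{"dp":[0,-0.081,0],"turn":[0,0,-0.518],"claw":0.05},{"dp":[0,-0.081,0],"turn":[0,0,-0.518],"claw":0.05},{"dp":[0,-0.081,0],"turn":[0,0,-0.518],"claw":0.05}]'
python3 st.py; python3 -c "
from h import *
s=Cam('scene','s13');t=Cam('top');cv2.imwrite('pics/t13z.png',cv2.resize(t.im[230:370,130:260],None,fx=4.2,fy=4.2))"
```

```text
t: 24.3
ee_pos: [501.2, -181.8, 177.0]
orientation: [3.075, 0.638, 0.001]
ft_force: [0.3, -0.4, 0.5]
width: 50.0
t: 25.0
ee_pos: [501.6, -259.1, 176.7]
orientation: [3.138, -0.155, 0.0]
ft_force: [0.4, 0.5, -0.7]
width: 49.7
t 25.0 p [ 501.6 -259.1  176.7] jaw -1.6692 zaxis [ 0. -0. -1.] q6 1.171 F [ 0.4  0.5 -0.7] w 49.7
```

View pics/s13.png

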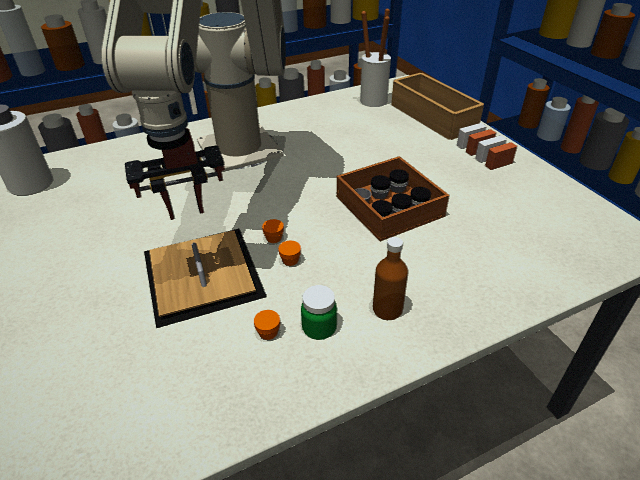

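View pics/t13z.png

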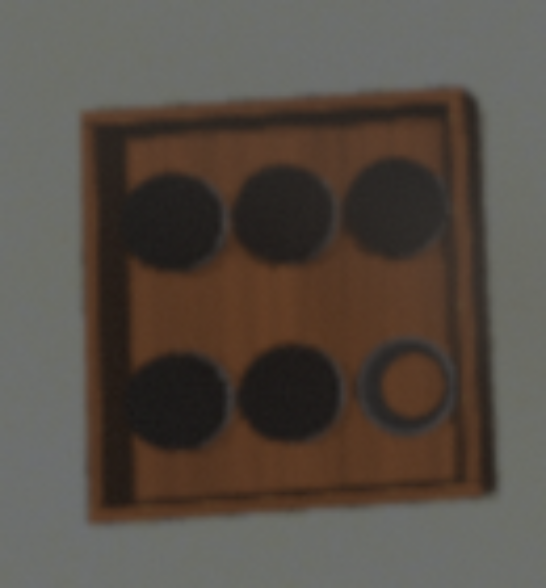

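Run:
```python
from h import *
np.set_printoptions(precision=1,suppress=True)
t=Cam("top"); s=Cam("scene")
yaw=.047;C=np.array([474,259]);Rm=np.array([[np.cos(yaw),-np.sin(yaw)],[np.sin(yaw),np.cos(yaw)]])
f=3.6
def ov(c,x0,x1,y0,y1,fx,n):
    im=cv2.resize(c.im[y0:y1,x0:x1],None,fx=fx,fy=fx,interpolation=2); im=cv2.convertScaleAbs(im,alpha=2.0 if n=='tov' else 1.6)
    for i,(x,y) in enumerate([(-48,-60),(-48,0),(-48,60),(48,-60),(48,0),(48,60)]):
        if i==0: continue
        p=C+Rm@[x,y]; an=np.linspace(0,2*np.pi,60)
        for z in (54,41):
            if n=='tov' and z==41: continue
            P=np.c_[p[0]+26*np.cos(an),p[1]+26*np.sin(an),0*an+z]
            cv2.polylines(im,[((c.proj(P)-[x0,y0]+.5)*fx).astype(int)],True,(0,255,0),1)
    cv2.imwrite(f'pics/{n}.png',im)
ov(t,130,260,230,370,4.2,'tov'); ov(s,330,455,145,240,6,'sov')
```

```text
(no output)
```

View pics/tov.png

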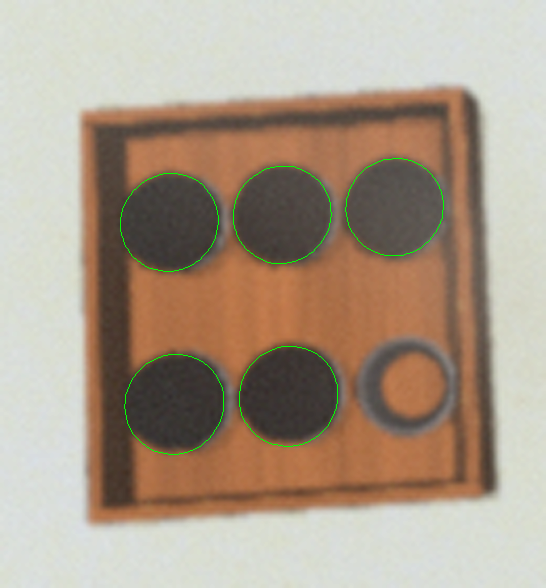

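View pics/sov.png

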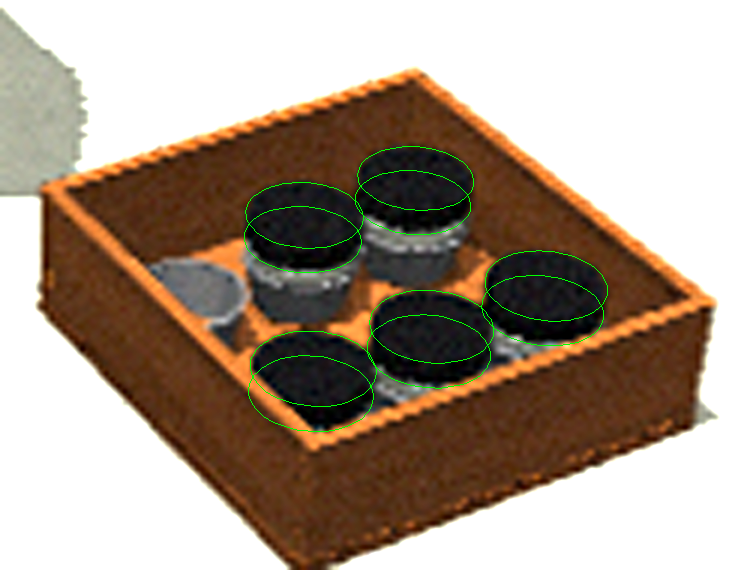

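All five pots match the fully-home outline in both views. Now the cover.

```bash
python3 -m pendant '[{"dp":[0,0,-0.04],"turn":[0,0,0],"claw":0.05},{"dp":[0,0,-0.08],"turn":[0,0,0],"claw":0.05},{"dp":[0,0,-0.115],"turn":[0,0,0],"claw":0.05},{"dp":[0,0,-0.135],"turn":[0,0,0],"claw":0.05},{"dp":[0,0,-0.142],"turn":[0,0,0],"claw":0.05},{"dp":[0,0,-0.142],"turn":[0,0,0],"claw":0.05},{"dp":[0,0,-0.142],"turn":[0,0,0],"claw":0.0},{"dp":[0,0,-0.142],"turn":[0,0,0],"claw":0.0}]'
python3 -m pendant '[{"dp":[0,0,0],"turn":[0,0,0],"claw":0.0},{"dp":[0,0,0],"turn":[0,0,0],"claw":0.0},{"dp":[0,0,0],"turn":[0,0,0],"claw":0.0},{"dp":[0,0,0],"turn":[0,0,0],"claw":0.0},{"dp":[0,0,0],"turn":[0,0,0],"claw":0.0}]'
python3 st.py
python3 -m pendant '[{"dp":[0,0,0.015],"turn":[0,0,0],"claw":0.0},{"dp":[0,0,0.04],"turn":[0,0,0],"claw":0.0},{"dp":[0,0,0.075],"turn":[0,0,0],"claw":0.0},{"dp":[0,0,0.11],"turn":[0,0,0],"claw":0.0},{"dp":[0,0,0.145],"turn":[0,0,0],"claw":0.0},{"dp":[0,0,0.165],"turn":[0,0,0],"claw":0.0},{"dp":[0,0,0.165],"turn":[0,0,0],"claw":0.0}]'
python3 st.py
```

```text
t: 26.0
ee_pos: [502.6, -259.7, 36.1]
orientation: [3.137, -0.157, 0.004]
ft_force: [1.0, 0.0, 0.8]
width: 37.7
t: 26.5
ee_pos: [501.8, -259.3, 35.1]
orientation: [3.137, -0.157, 0.001]
ft_force: [-0.1, 0.5, 5.9]
width: 11.4
t 26.5 p [ 501.8 -259.3   35.1] jaw -1.6709 zaxis [ 0. -0. -1.] q6 1.173 F [-0.1  0.5  5.9] w 11.4
t: 27.2
ee_pos: [503.0, -259.9, 203.1]
orientation: [3.135, -0.157, 0.008]
ft_force: [-0.1, -0.3, -4.3]
width: 11.2
t 27.2 p [ 503.  -259.9  203.1] jaw -1.671 zaxis [ 0. -0. -1.] q6 1.173 F [-0.1 -0.3 -4.3] w 11.2
```

```bash
python3 -m pendant '[{"dp":[-0.002,0.02,0],"turn":[0,0,0.02],"claw":0.0},{"dp":[-0.005,0.05,0],"turn":[0,0,0.04],"claw":0.0},{"dp":[-0.008,0.09,0],"turn":[0,0,0.06],"claw":0.0},{"dp":[-0.01,0.13,0],"turn":[0,0,0.08],"claw":0.0},{"dp":[-0.012,0.17,0],"turn":[0,0,0.1],"claw":0.0},{"dp":[-0.015,0.21,0],"turn":[0,0,0.12],"claw":0.0},{"dp":[-0.018,0.25,0],"turn":[0,0,0.14],"claw":0.0},{"dp":[-0.02,0.29,0],"turn":[0,0,0.146],"claw":0.0}]'
python3 -m pendant '[{"dp":[-0.002,0.04,0],"turn":[0,0,0],"claw":0.0},{"dp":[-0.004,0.08,0],"turn":[0,0,0],"claw":0.0},{"dp":[-0.006,0.12,0],"turn":[0,0,0],"claw":0.0},{"dp":[-0.007,0.16,0],"turn":[0,0,0],"claw":0.0},{"dp":[-0.007,0.195,0],"turn":[0,0,0],"claw":0.0},{"dp":[-0.007,0.22,0],"turn":[0,0,0],"claw":0.0},{"dp":[-0.007,0.228,0],"turn":[0,0,0],"claw":0.0},{"dp":[-0.007,0.228,0],"turn":[0,0,0],"claw":0.0}]'
python3 -m pendant '[{"dp":[0,0,-0.02],"turn":[0,0,0],"claw":0.0},{"dp":[0,0,-0.045],"turn":[0,0,0],"claw":0.0},{"dp":[0,0,-0.065],"turn":[0,0,0],"claw":0.0},{"dp":[0,0,-0.08],"turn":[0,0,0],"claw":0.0},{"dp":[0,0,-0.088],"turn":[0,0,0],"claw":0.0},{"dp":[0,0,-0.088],"turn":[0,0,0],"claw":0.0}]'
python3 st.py; python3 -c "
from h import *
s=Cam('scene','s14');cv2.imwrite('pics/s14z.png',cv2.resize(s.im[70:250,280:500],None,fx=3,fy=3))"
```

```text
t: 28.0
ee_pos: [479.8, 32.3, 198.3]
orientation: [3.141, 0.073, -0.005]
ft_force: [1.1, -0.9, -4.0]
width: 11.3
t: 28.8
ee_pos: [473.6, 259.1, 198.4]
orientation: [3.14, 0.075, -0.003]
ft_force: [-0.7, -0.3, -4.7]
width: 10.9
t: 29.4
ee_pos: [473.8, 257.3, 110.5]
orientation: [3.139, 0.07, -0.004]
ft_force: [0.3, -0.5, -4.0]
width: 11.3
t 29.4 p [473.8 257.3 110.5] jaw -1.5261 zaxis [-0. -0. -1.] q6 2.002 F [ 0.3 -0.5 -4. ] w 11.3
```

View pics/s14z.png

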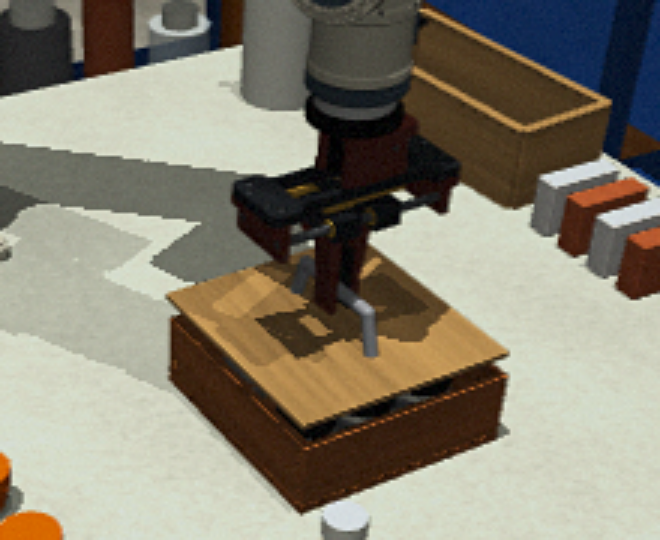

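Cover level above the case, aligned. Lower slowly.

```bash
python3 -m pendant '[{"dp":[0,0,-0.005],"turn":[0,0,0],"claw":0.0},{"dp":[0,0,-0.009],"turn":[0,0,0],"claw":0.0},{"dp":[0,0,-0.013],"turn":[0,0,0],"claw":0.0},{"dp":[0,0,-0.017],"turn":[0,0,0],"claw":0.0},{"dp":[0,0,-0.02],"turn":[0,0,0],"claw":0.0},{"dp":[0,0,-0.022],"turn":[0,0,0],"claw":0.0},{"dp":[0,0,-0.022],"turn":[0,0,0],"claw":0.0}]'
python3 st.py
```

```text
t: 30.15
ee_pos: [474.5, 258.8, 90.5]
orientation: [3.141, 0.072, -0.0]
ft_force: [-2.5, -1.5, 8.8]
width: 11.3
t 30.15 p [474.5 258.8  90.5] jaw -1.5248 zaxis [-0. -0. -1.] q6 2.002 F [-2.5 -1.5  8.8] w 11.3
```

Same height and pose as at the pick-up (90.5 mm), with contact force. Release and check.

```bash
python3 -m pendant '[{"dp":[0,0,0],"turn":[0,0,0],"claw":0.05},{"dp":[0,0,0],"turn":[0,0,0],"claw":0.05},{"dp":[0,0,0],"turn":[0,0,0],"claw":0.05},{"dp":[0,0,0],"turn":[0,0,0],"claw":0.05},{"dp":[0,0,0.04],"turn":[0,0,0],"claw":0.05},{"dp":[0,0,0.09],"turn":[0,0,0],"claw":0.05},{"dp":[0,0,0.12],"turn":[0,0,0],"claw":0.05}]'
python3 -m pendant '[{"dp":[0,-0.4,0],"turn":[0,0,0],"claw":0.05},{"dp":[0,-0.4,0],"turn":[0,0,0],"claw":0.05},{"dp":[0,-0.4,0],"turn":[0,0,0],"claw":0.05},{"dp":[0,-0.4,0],"turn":[0,0,0],"claw":0.05},{"dp":[0,-0.4,0],"turn":[0,0,0],"claw":0.05},{"dp":[0,-0.4,0],"turn":[0,0,0],"claw":0.05},{"dp":[0,-0.4,0],"turn":[0,0,0],"claw":0.05},{"dp":[0,-0.4,0],"turn":[0,0,0],"claw":0.05}]'
python3 - <<'E'
from h import *
np.set_printoptions(precision=1,suppress=True)
t=Cam("top"); s=Cam("scene","s15")
wood=cv2.inRange(cv2.cvtColor(t.im,cv2.COLOR_BGR2HSV),(8,70,70),(28,255,255))>0
m=np.zeros_like(wood); m[240:365,140:255]=1
k=blobs(wood&m,500)[0][1]; print(cv2.minAreaRect(t.plane(k[:,0],74)[:,:2].astype(np.float32)))
hs=cv2.cvtColor(s.im,cv2.COLOR_BGR2HSV)
m=cv2.inRange(hs,(8,60,105),(28,255,255)); mm=np.zeros_like(m); mm[145:230,325:460]=255
k=blobs((m&mm)>0,500)[0][1]; ap=cv2.approxPolyDP(cv2.convexHull(k),5,True)[:,0]; print(ap.tolist(),s.plane(ap,74)[:,:2].tolist())
cv2.imwrite('pics/s15z.png',cv2.resize(s.im[130:260,320:470],None,fx=4.5,fy=4.5))
E
python3 st.py
```

```text
t: 30.85
ee_pos: [475.5, 259.3, 212.6]
orientation: [-3.139, -0.072, -0.004]
ft_force: [-0.0, 1.5, 1.5]
width: 49.8
t: 31.65
ee_pos: [474.3, -143.3, 209.9]
orientation: [3.141, 0.072, 0.001]
ft_force: [0.6, 0.4, 0.0]
width: 50.1
((475.1991882324219, 256.6588439941406), (214.16424560546875, 204.33462524414062), 2.6067512035369873)
[[448, 193], [380, 217], [336, 174], [399, 155]] [[575.5859709564851, 361.63592852391423], [582.5733359349542, 160.08627959188738], [372.82233754536026, 151.33837466020555], [366.84397195211034, 351.45679976816416]]
t 31.75 p [ 474.7 -146.3  209.9] jaw -1.5309 zaxis [ 0. -0. -1.] q6 1.209 F [0.4 1.  0.5] w 49.7
```

View pics/s15z.png

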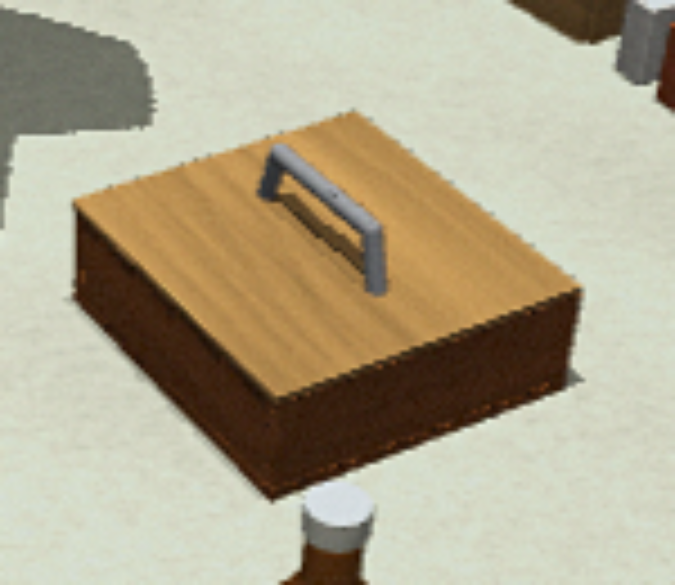

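View pics/s15.png

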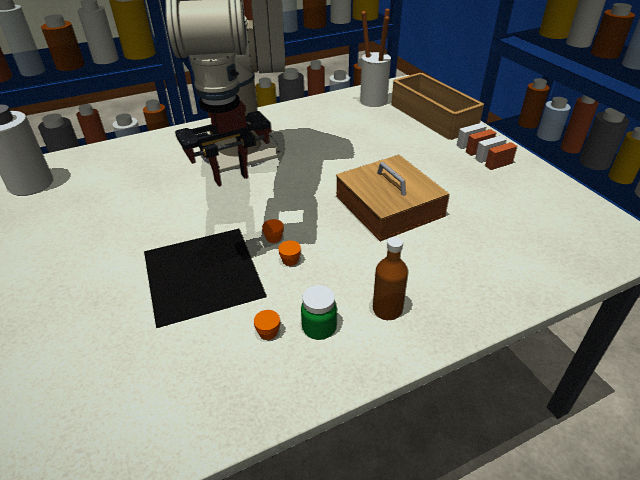

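The cover lies flush by eye, but both views put it about 2 mm further −y than at the start, near the limit of its play. There is time to regrip the handle at its original pose, which centres it, and check again.

```bash
python3 -m pendant '[{"dp":[0,0.4,0],"turn":[0,0,0],"claw":0.05},{"dp":[0,0.4,0],"turn":[0,0,0],"claw":0.05},{"dp":[0,0.4,0],"turn":[0,0,0],"claw":0.05},{"dp":[0,0.4,0],"turn":[0,0,0],"claw":0.05},{"dp":[0,0.4,0],"turn":[0,0,0],"claw":0.05},{"dp":[0,0.4,0],"turn":[0,0,0],"claw":0.05},{"dp":[0,0.4,0],"turn":[0,0,0],"claw":0.05},{"dp":[0,0.4,0],"turn":[0,0,0],"claw":0.05}]'
python3 -m pendant '[{"dp":[0,0.0005,-0.04],"turn":[0,0,0],"claw":0.05},{"dp":[0,0.0005,-0.08],"turn":[0,0,0],"claw":0.05},{"dp":[0,0.0005,-0.105],"turn":[0,0,0],"claw":0.05},{"dp":[0,0.0005,-0.119],"turn":[0,0,0],"claw":0.05},{"dp":[0,0.0005,-0.119],"turn":[0,0,0],"claw":0.05},{"dp":[0,0.0005,-0.119],"turn":[0,0,0],"claw":0.05}]'
python3 st.py
python3 -m pendant '[{"dp":[0,0,0],"turn":[0,0,0],"claw":0.03},{"dp":[0,0,0],"turn":[0,0,0],"claw":0.0},{"dp":[0,0,0],"turn":[0,0,0],"claw":0.0},{"dp":[0,0,0],"turn":[0,0,0],"claw":0.0},{"dp":[0,0,0],"turn":[0,0,0],"claw":0.0},{"dp":[0,0,0],"turn":[0,0,0],"claw":0.0},{"dp":[0,0,0],"turn":[0,0,0],"claw":0.0},{"dp":[0,0,0],"turn":[0,0,0],"claw":0.0}]'
python3 st.py
cat > cov.py <<'E'
from h import *
np.set_printoptions(precision=1,suppress=True)
s=Cam("scene")
hs=cv2.cvtColor(s.im,cv2.COLOR_BGR2HSV)
m=cv2.inRange(hs,(8,60,105),(28,255,255)); mm=np.zeros_like(m); mm[145:230,325:460]=255
k=blobs((m&mm)>0,500)[0][1]; ap=cv2.approxPolyDP(cv2.convexHull(k),5,True)[:,0]; print(ap.tolist(),s.plane(ap,74)[:,:2],s.plane(ap,74).mean(0))
E
python3 cov.py
```

```text
t: 32.55
ee_pos: [473.7, 261.5, 209.7]
orientation: [-3.141, -0.073, -0.0]
ft_force: [1.1, 0.6, 0.4]
width: 50.1
t: 33.15
ee_pos: [475.1, 259.7, 91.4]
orientation: [-3.14, -0.072, -0.001]
ft_force: [0.2, 0.1, 1.3]
width: 49.7
t 33.15 p [475.1 259.7  91.4] jaw -1.525 zaxis [ 0.  0. -1.] q6 2.003 F [0.2 0.1 1.3] w 49.7
t: 33.95
ee_pos: [474.7, 259.3, 90.9]
orientation: [3.141, 0.072, 0.0]
ft_force: [-0.8, -2.3, 5.2]
width: 11.2
t 33.95 p [474.7 259.3  90.9] jaw -1.525 zaxis [ 0. -0. -1.] q6 2.003 F [-0.8 -2.3  5.2] w 11.2
[[448, 193], [380, 217], [336, 174], [367, 164], [430, 179]] [[575.6 361.6]
 [582.6 160.1]
 [372.8 151.3]
 [367.1 248.8]
 [503.9 358.3]] [480.4 256.   74. ]
```

```bash
python3 -m pendant '[{"dp":[0,0.001,0.001],"turn":[0,0,0],"claw":0.0},{"dp":[0,0.002,0.001],"turn":[0,0,0],"claw":0.0},{"dp":[0,0.002,0.001],"turn":[0,0,0],"claw":0.0},{"dp":[0,0.002,0.001],"turn":[0,0,0],"claw":0.0}]'
python3 st.py; python3 cov.py
```

```text
t: 34.4
ee_pos: [474.3, 261.3, 91.3]
orientation: [3.14, 0.072, -0.001]
ft_force: [0.4, 0.5, -3.5]
width: 10.4
t 34.4 p [474.3 261.3  91.3] jaw -1.5249 zaxis [-0. -0. -1.] q6 2.006 F [ 0.4  0.5 -3.5] w 10.4
[[337, 173], [368, 164], [428, 176], [449, 193], [382, 217]] [[369.8 155.9]
 [368.3 251.3]
 [490.  361.8]
 [576.7 363.9]
 [584.7 164.3]] [477.9 259.4  74. ]
```

```bash
python3 -m pendant '[{"dp":[0,-0.0005,-0.001],"turn":[0,0,0],"claw":0.0},{"dp":[0,-0.0005,-0.0015],"turn":[0,0,0],"claw":0.0},{"dp":[0,-0.0005,-0.0015],"turn":[0,0,0],"claw":0.0}]'
python3 st.py
python3 -m pendant '[{"dp":[0,0,0],"turn":[0,0,0],"claw":0.02},{"dp":[0,0,0],"turn":[0,0,0],"claw":0.05},{"dp":[0,0,0],"turn":[0,0,0],"claw":0.05},{"dp":[0,0,0],"turn":[0,0,0],"claw":0.05},{"dp":[0,0,0.04],"turn":[0,0,0],"claw":0.05},{"dp":[0,0,0.09],"turn":[0,0,0],"claw":0.05},{"dp":[0,0,0.12],"turn":[0,0,0],"claw":0.05}]'
python3 -m pendant '[{"dp":[0,-0.4,0],"turn":[0,0,0],"claw":0.05},{"dp":[0,-0.4,0],"turn":[0,0,0],"claw":0.05},{"dp":[0,-0.4,0],"turn":[0,0,0],"claw":0.05},{"dp":[0,-0.4,0],"turn":[0,0,0],"claw":0.05},{"dp":[0,-0.4,0],"turn":[0,0,0],"claw":0.05},{"dp":[0,-0.4,0],"turn":[0,0,0],"claw":0.05},{"dp":[0,-0.4,0],"turn":[0,0,0],"claw":0.05},{"dp":[0,-0.4,0],"turn":[0,0,0],"claw":0.05}]'
python3 - <<'E'
from h import *
np.set_printoptions(precision=1,suppress=True)
t=Cam("top"); s=Cam("scene","s16")
wood=cv2.inRange(cv2.cvtColor(t.im,cv2.COLOR_BGR2HSV),(8,70,70),(28,255,255))>0
m=np.zeros_like(wood); m[240:365,140:255]=1
k=blobs(wood&m,500)[0][1]; print(cv2.minAreaRect(t.plane(k[:,0],74)[:,:2].astype(np.float32)))
cv2.imwrite('pics/s16z.png',cv2.resize(s.im[130:260,320:470],None,fx=4.5,fy=4.5))
E
python3 cov.py; python3 st.py
```

```text
t: 34.75
ee_pos: [474.6, 261.1, 90.9]
orientation: [-3.14, -0.072, -0.0]
ft_force: [-3.9, 0.1, 5.3]
width: 10.9
t 34.75 p [474.6 261.1  90.9] jaw -1.5252 zaxis [ 0.  0. -1.] q6 2.005 F [-3.9  0.1  5.3] w 10.9
t: 35.45
ee_pos: [475.5, 261.3, 213.1]
orientation: [-3.14, -0.072, -0.004]
ft_force: [0.9, 0.3, -0.3]
width: 50.1
t: 36.25
ee_pos: [474.3, -141.3, 210.4]
orientation: [3.141, 0.072, 0.001]
ft_force: [1.2, 1.3, -0.0]
width: 50.3
((475.02984619140625, 258.7583923339844), (214.48255920410156, 204.00262451171875), 2.744824171066284)
[[449, 193], [381, 217], [337, 174], [399, 154]] [[576.7 363.9]
 [583.6 162.2]
 [374.  153.7]
 [362.3 354.4]] [474.2 258.5  74. ]
t 36.4 p [ 474.4 -142.   210.2] jaw -1.5302 zaxis [ 0. -0. -1.] q6 1.216 F [ 0.2 -0.   0.1] w 50.2
```

View pics/s16z.png

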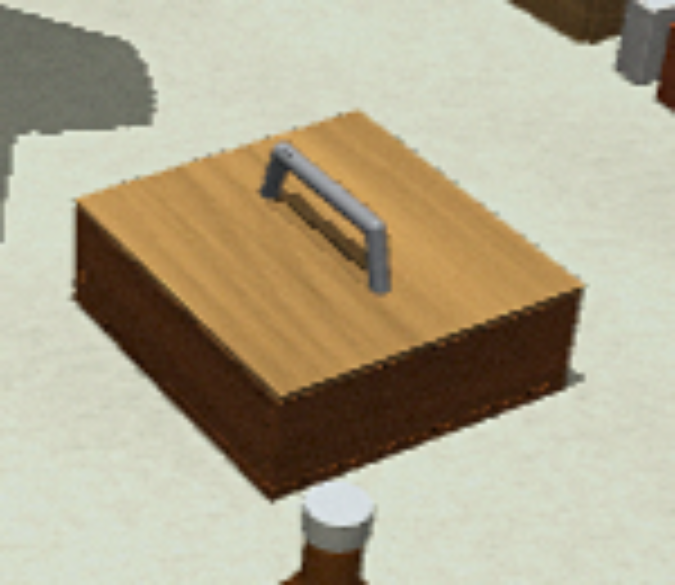

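The cover corners are now pixel-identical to the start picture; flush. I hand in.

```bash
python3 -c "
from workcell import ctrl
print(ctrl.close_job())"
```

```text
the job is handed in; nothing more can be done
None
```

I handed the job in at about 36 s: the cover is back on the case and all three bench pots are in seats. I laid the cover flat on the mat, then put the pots into seats 1, 4 and 3, and put the cover back. The two pots already in the case, in seats 2 and 5, and the bottle, the jar and the orange pots were left alone.

**Pots:** before I closed the case, all five caps matched the fully-home outline in both camera views. No black-capped pot was left on the bench.

**Cover:** my first placing looked flush, but both views showed it about 2 mm off towards −y. I gripped the handle again and slid it back. In the last check its four corners fell on the same scene-camera pixels as at the start. The top view put it within 0.5 mm of where it began, and by eye it lay flush all round.

**Forces and disturbances:** the highest readings I saw were about 20 N in total, while seating pots in seats 1 and 4. I saw no pot knocked aside. I only read forces at the end of each move, so a short peak in between would not show.

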